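Clamp a sample vial with the travelling carriage knob

TASK

Stand the capped sample vial upright in the V of the little bench stage and let go of it. Then wind the carriage up to it by turning the carriage's knob clockwise (the knob travels along with the carriage) until the sprung pad presses the vial home into the V with about 12 N, never more than 20 N, and leave it clamped like that without knocking the vial or the beakers over.

Things in the scene. Friction and masses are not known exactly. Their poses are not given: they have to be found in the camera images.
- vial: Loose glass sample vial with a black screw cap, 23 mm in diameter, 59 mm tall, about 22 g; starts upright on the worktop. Origin: centre of its underside, z up along its axis.
- stage: Fixed aluminium bench stage. Base plate 90 mm (its x) by 270 mm (its y) by 12 mm high. Origin: centre of the plate's underside, z up. At its -y end stands a grey 90-degree V block, open to +y, its walls rising 24 mm above the plate and its mouth about 43 mm wide; the carriage rides on the +y half. Nothing but the flat plate lies under the vial's place.
- seat (a point): On the plate's top face (12 mm above the worktop): where the centre of the vial's underside is when the vial is fully home against both walls of the V. Axes as the stage's. The vial enters from above, a few mm to the +y side of this point so that it clears the walls; the pad slides it home.
- carriage: Aluminium carriage 74 x 90 mm, top face 39 mm above the worktop, sliding along the stage's y, with the knob on top and a sprung pad in front (-y). Origin: coincides with the stage's origin when the knob is at 0, then moves along the stage's -y. Axes as the stage's.
- knob_grip (a point): On the knob's vertical axis, 65 mm above the worktop, 45 mm to the +y side of the carriage's origin; travels with the carriage, turns with the knob. The black knob has a bar grip 46 mm long (this point's x), 12 mm wide (y), its flats free from 46 to 76 mm above the worktop, on a disc 46 mm in diameter.
- knob (a joint): Angle of the knob, rad, growing clockwise seen from above; 0 to 4.5. The bar lies along the stage's x at 0. Each rad moves carriage and knob 10 mm along the stage's -y, towards the V. It turns against a steady friction of about 0.25 Nm and stays where it is left; each N of pad load adds 0.01 Nm to the turning torque.
- beaker_a: Clear plastic beaker, 61 mm wide, 72 mm tall, bystander. Origin: centre of its underside.
- beaker_b: Clear plastic beaker, 61 mm wide, 72 mm tall, bystander. Origin: centre of its underside.
- carriage_front (a point): Middle of the carriage's front (-y) face, 29 mm above the worktop, 7 mm to the -y side of the carriage's origin. Before it, on a sprung steel plate, is a round rubber pad (18 mm) on a screw, its face 40 to 47 mm ahead (-y) of this point: how far it is screwed out differs each time and is not measured. The plate's spring yields from 3 N on, then takes 4 N per mm.
Not all that is in view belongs to the job. Of the things like the vial, leave any that is pink or purple; of the rest the larger one is meant.

How it is judged:
By the outcome, as a careful person would: the job done as asked, in the order asked, and still so for the second after the job is handed in, with the robot touching nothing.
It also fails if it takes over 72 s, if anything falls off the work surface, if the arm or the gripper's body presses on something with over 40 N, if the wrist force passes 120 N, or if a joint passes its speed limit or range.

ROBOT

A 6-joint arm with a two-finger parallel gripper is mounted at the origin on the work surface; the furniture and walls round the work are solid. World frame = base frame: x ahead of the robot, y to its left, z up, the work surface at z = 0. Lengths are in m, angles in rad, forces in N, time in s.
With the tool pointing down it reaches from about 0.25 to 0.725 m from the base axis. Payload 4 kg.
Tool frame: the origin (TCP) lies between the finger pads; the fingertips stand 8 mm ahead of it and the grasp point (between the pads) lies 11 mm behind it; z points along the fingers, y is the direction in which the jaws open and shut (so a half turn about z gives the same grasp; the last joint's range is limited). The gripper opens to 85 mm and grips with 20 to 120 N. Pads are 22 mm wide; open, the fingers measure 114 mm over their backs; the gripper's body (76 mm by 85 mm) begins 54 mm behind the grasp point. The pads swing forward as they close: fully open they stand 13 mm farther back than shut.
Start: joints at [-1.262, 0.241, 0.005, 1.335, 0, 1.571], TCP at [0.152, -0.476, 0.206] pointing down, gripper open.
Joint ranges: [-2.72, 2.72], [-1.05, 1.87], [-1.09, 1.28], [-1.99, 2.15], [-1.42, 1.44], [-3.14, 3.14]. Speed limits (rad/s): [2.79, 2.79, 3.14, 3.14, 3.14, 3.14].

INTERFACE

Orientations are given as a unit quaternion [x, y, z, w].
In Python, from workcell import * gives the robot as it stands.
- The arm moves only by the tool send_rows, never from a script. Its argument "increments" is a list that holds one entry, the list of rows, each a list of 6 numbers: the shift along the tool's x, y, z in units of 50 mm (1.0 is 50 mm), then the turn, a rotation vector about the tool's x, y, z in units of 10 degrees (1.0 is 10 degrees). In form: [[[x, y, z, ax, ay, az], ...]]. A call has 1 to 8 rows; each row shifts and turns the commanded pose from where the row before left it, along the tool's axes as they then stand; what a row does not reach is not made up. A row lasts 1/8 s, in which the tool goes at most 62.5 mm and 10.7 degrees, less where a joint would pass 70% of its speed; a pose out of reach is approached as far as the arm can. A call with a number of a shift or a turn outside -1 to 1 is refused whole. A call with a gripper value outside its range is refused whole. "grip" is the closure, from 0 (fully open) to 1 (shut), set as the call begins (left out, the last holds). The fingers move at their own pace and stop on an object; the grip force is fixed at half the most. Time passes only in rows, so rows that do not move let the fingers close. It gives the time, the measured TCP pose, the force and the opening at its end, in the units of the state.
- get_obs(): the state, without advancing time (a new reading comes with each control period).
- camera(name): name is "side" or "top"; returns a dict with "color" (480x640x3 uint8, red, green, blue), "z_map" (480x640 float32, m along the optical axis (not along the pixel's ray), 0 where there is no reading), "intrinsics" (3x3 intrinsics, pixels), "pose" (4x4, takes a point from camera to world coordinates). Camera axes: x right, y down, z forward; pixel columns grow to the right and rows downward; lengths in m; the calibration is good to about 2 mm. A picture is of the moment at which its call begins.
- job_done(): hands the job in, once; it reports no verdict.
The state is a dict: "clock": time; "joint_pos": joint angles; "joint_vel": joint speeds; "tau": joint torques, N m; "eef_pos": TCP position; "tool_rot": TCP orientation; "ft_force": force on the tool from outside, world axes, zero at the start; "ft_torque": the same for the moment, N m; "grip_width": finger opening in m.
Only numpy, scipy, OpenCV 4.12 (cv2) and the standard library are available. Lean on these libraries where they do the work, as an engineer would, in place of code of your own. Each camera call takes 0.05 s, during which the arm holds its last target.

## Working session

There is one attempt and no reset: what is moved stays moved. The work goes in short steps, Python scripts to look and compute and a tool call to move; the robot and the scene stay as the last step left them, time stands still between calls to the robot, and variables do not carry over. Pictures are saved under pics/ and viewed, and the job is handed in when it is done.

Besides the shell and the picture viewer there is one more tool, called after "Emit:" by a JSON object that holds its "method" and its "body". send_rows: Moves the arm, as the interface text tells. Its arguments: {"type":"object","properties":{"increments":{"type":"array"},"grip":{"type":"number"}},"required":["increments"]}

```bash
ls; mkdir -p pics
python3 - <<'E'
from workcell import *
import cv2,numpy as np
print(get_obs())
for n in ("side","top"):
    c=camera(n); cv2.imwrite(f"pics/{n}0.png",c["color"][:,:,::-1]); np.savez(f"{n}0.npz",**c)
    print(n,c["intrinsics"].round(2).tolist(),c["pose"].round(4).tolist())
E
```

```text
pics
{'clock': 0.0, 'joint_pos': array([-1.26198483e+00,  2.41422748e-01,  3.70898585e-03,  1.33520857e+00,
       -2.85567366e-05,  1.57079642e+00]), 'joint_vel': array([-1.39706122e-04, -5.77881246e-05,  1.15013838e-03, -1.84226545e-04,
        7.74223886e-04,  1.49963232e-03]), 'tau': array([ 1.18286487e-03, -3.72317934e+01,  2.52406651e+01,  1.70269929e-02,
        1.01644246e-04,  5.54802540e-06]), 'eef_pos': array([ 0.15174215, -0.4756855 ,  0.20470233]), 'tool_rot': array([ 9.88102543e-01,  1.53792826e-01, -1.77590985e-04, -1.04816119e-03]), 'ft_force': array([ 0.13916054,  0.17988673, -2.02372369]), 'ft_torque': array([0.0408106 , 0.00057935, 0.00979746]), 'grip_width': 0.08519381904227012}
side [[449.21, 0.0, 316.99], [0.0, 449.21, 232.0], [0.0, 0.0, 1.0]] [[-0.9771, -0.0812, 0.1967, 0.3054], [-0.2128, 0.3654, -0.9062, 0.9501], [0.0017, -0.9273, -0.3743, 0.4666], [0.0, 0.0, 0.0, 1.0]]
top [[482.48, 0.0, 323.45], [0.0, 482.48, 243.14], [0.0, 0.0, 1.0]] [[0.0272, -0.9964, 0.0807, 0.4142], [-0.9994, -0.0287, -0.017, 0.0135], [0.0193, -0.0802, -0.9966, 1.0496], [0.0, 0.0, 0.0, 1.0]]
```

View pics/side0.png

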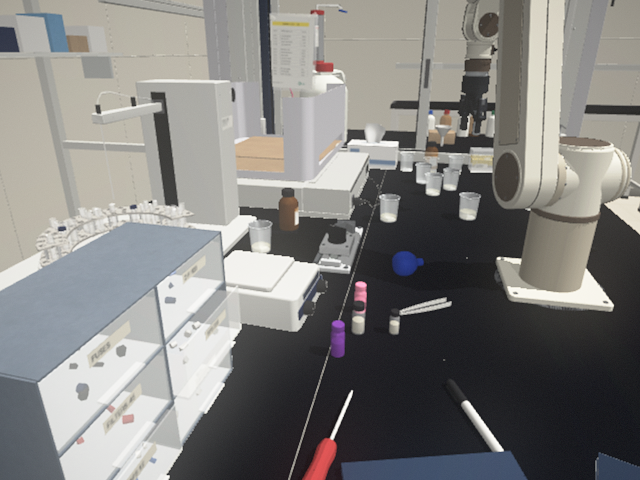

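View pics/top0.png

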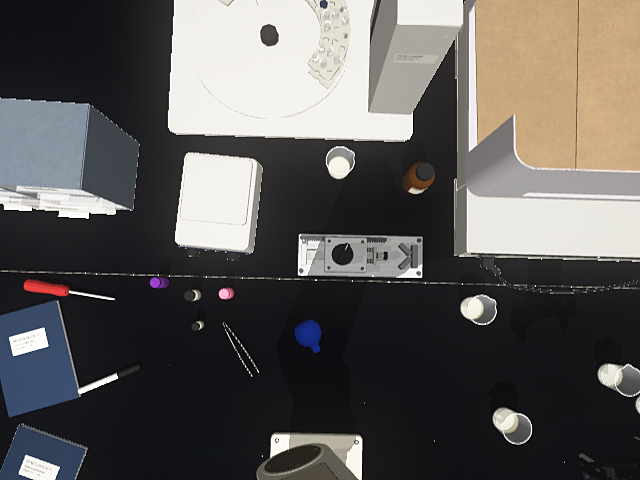

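The top image shows the stage at (298–424, 233–278), with the V on its right end and the knob at (343,254). There are four vial-like things: purple (159,283), pink (227,294), a black-capped one at (193,295) and a smaller black-capped one at (198,325). The two coloured ones are excluded. Of the rest, (193,295), seen in the side view at (358,318), looks larger. I'll confirm that in enlarged crops.

```bash
cat > h.py <<'E'
import numpy as np,cv2
def ld(n,i=0): return dict(np.load(f"{n}{i}.npz"))
def ray(c,u,v):
    K,P=c["intrinsics"],c["pose"]; d=P[:3,:3]@np.linalg.solve(K,[u,v,1.]); return P[:3,3],d
def onz(c,u,v,z):
    o,d=ray(c,u,v); return o+d*(z-o[2])/d[2]
def dep(c,u,v):
    o,d=ray(c,u,v); return o+d*c["z_map"][int(round(v)),int(round(u))]
def tri(c1,p1,c2,p2):
    o1,d1=ray(c1,*p1);o2,d2=ray(c2,*p2)
    s=np.linalg.lstsq(np.c_[d1,-d2],o2-o1,rcond=None)[0]
    a=o1+s[0]*d1;b=o2+s[1]*d2; return (a+b)/2,np.linalg.norm(a-b)
def proj(c,X):
    P=c["pose"]; q=P[:3,:3].T@(np.asarray(X)-P[:3,3]); q=c["intrinsics"]@q; return q[:2]/q[2]
E
python3 - <<'E'
from h import *
s,t=ld("side"),ld("top")
a=cv2.resize(s["color"][270:370,310:430,::-1],None,fx=5,fy=5,interpolation=cv2.INTER_NEAREST)
cv2.imwrite("pics/c1.png",a)
a=cv2.resize(t["color"][225:285,290:430,::-1],None,fx=5.5,fy=5.5,interpolation=cv2.INTER_CUBIC)
b=cv2.resize(t["color"][270:340,145:245,::-1],None,fx=3.5,fy=3.5,interpolation=cv2.INTER_NEAREST)
o=np.zeros((a.shape[0]+b.shape[0],a.shape[1],3),np.uint8);o[:a.shape[0]]=a;o[a.shape[0]:,:b.shape[1]]=b
cv2.imwrite("pics/c2.png",o);print(o.shape)
for p in [(193,295),(198,325),(343,254),(310,255),(415,270),(340,160),(479,308),(512,425)]: print(p,dep(t,*p).round(3))
E
```

```text
(575, 770, 3)
(193, 295) [0.381 0.259 0.06 ]
(198, 325) [0.32  0.249 0.043]
(343, 254) [ 0.472 -0.043  0.076]
(310, 255) [0.472 0.024 0.015]
(415, 270) [ 0.446 -0.203  0.014]
(340, 160) [ 0.682 -0.035  0.013]
(479, 308) [ 0.368 -0.342  0.012]
(512, 425) [ 0.126 -0.41   0.017]
```

View pics/c1.png

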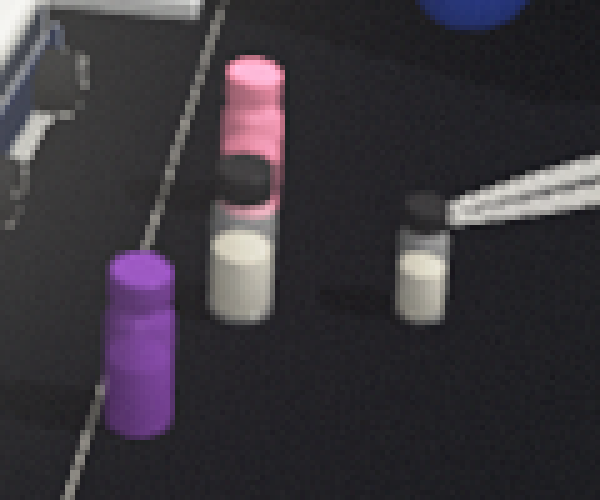

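View pics/c2.png

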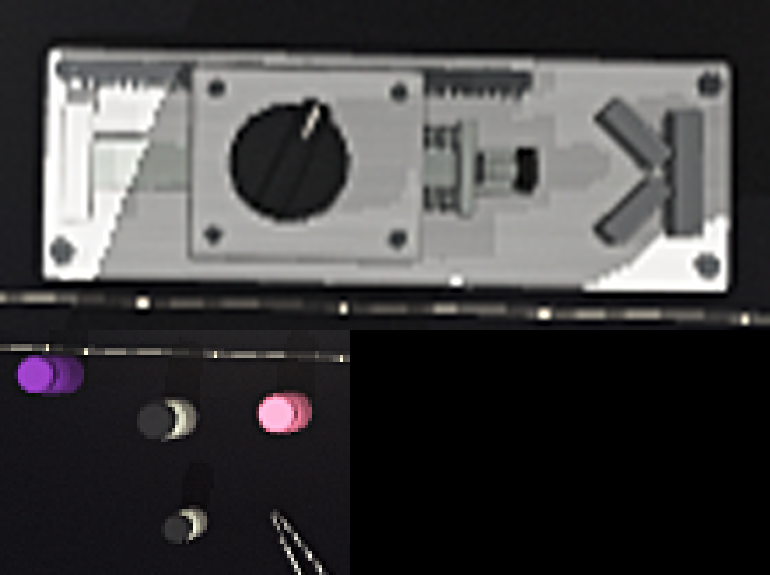

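The crops show the vial at top (193,295) / side (358,318) is the larger uncoloured one: its top is about 60 mm up, against 43 mm for the one at (198,325). That one is the target. The knob's bar is turned about 25–30° clockwise from the stage's x. Next I'll measure the stage, V, knob, vial and beakers.

Run:
```python
from h import *
s,t=ld("side"),ld("top")
# depth clouds
def cloud(c):
    K=c["intrinsics"];v,u=np.mgrid[:480,:640];z=c["z_map"]
    p=np.stack([(u-K[0,2])/K[0,0]*z,(v-K[1,2])/K[1,1]*z,z],-1)@c["pose"][:3,:3].T+c["pose"][:3,3]; p[z==0]=np.nan; return p
for n,c in(("top",t),("side",s)):
    p=cloud(c); 
    tb=p[320:400,350:440] if n=="top" else p[350:400,360:420]
    print(n,"table z",np.nanmedian(tb[...,2]),np.nanstd(tb[...,2]))
    x,y,z=p[...,0],p[...,1],p[...,2]
    st=(x>.40)&(x<.54)&(y>-.25)&(y<.08)
    for lo,hi,l in((.006,.018,"plate"),(.030,.0375,"V/"),(.037,.045,"carr"),(.07,.085,"knobbar"),(.045,.058,"disc")):
        m=(st&(z>lo)&(z<hi)).astype(np.uint8)
        q=p[m>0]; print(l,len(q),np.nanmedian(q[:,2]).round(4),q[:,:2].min(0).round(4),q[:,:2].max(0).round(4))
        if l in("plate","carr","knobbar") and len(q)>10:
            r=cv2.minAreaRect(q[:,:2].astype(np.float32)); print("   rect",np.round(r[0],4),np.round(r[1],4),round(r[2],2))
    vm=(np.hypot(x-.381,y-.259)<.03)&(z>.01); 
    q=p[vm]; print("vial",len(q),q[:,2].max(), q.mean(0).round(4))
    q=p[vm&(z>.054)]; print(" cap",len(q),q.mean(0).round(4),q.min(0).round(4),q.max(0).round(4))
g=cv2.cvtColor(t["color"],cv2.COLOR_RGB2GRAY)
np.set_printoptions(linewidth=250)
m=(cv2.GaussianBlur(g,(3,3),0)>70).astype(np.uint8)
m2=np.zeros_like(m);m2[228:277,292:430]=m[228:277,292:430]
# edges by columns/rows crossing
def cross(a,th=75):
    i=np.flatnonzero(a>th); return i[0],i[-1]
gg=g.astype(float)
top=[];left=[];right=[]
for u in range(306,418):
    col=gg[226:245,u]; i=np.argmax(col>75); top.append((u,226+i-(col[i]-75)/(col[i]-col[i-1])))
for v in range(237,273):
    row=gg[v,288:320]; i=np.argmax(row>75); left.append((288+i-(row[i]-75)/(row[i]-row[i-1]),v))
    row=gg[v,436:400:-1]; i=np.argmax(row>75); right.append((436-i+(row[i]-75)/(row[i]-row[i-1]),v))
def W(L,z=.012): return np.array([onz(t,u,v,z)[:2] for u,v in L],np.float32)
for n,L in(("top",top),("left",left),("right",right)):
    l=cv2.fitLine(W(L),cv2.DIST_HUBER,0,.0005,.01).ravel(); print(n,l.round(4),np.degrees(np.arctan2(l[1],l[0])).round(2))
```

```text
top table z -0.000570539800255121 0.0019155283601879206
plate 2766 0.0117 [ 0.4156 -0.2454] [0.5191 0.051 ]
   rect [ 0.4671 -0.0974] [0.1031 0.2962] 0.38
V/ 706 0.0357 [ 0.436  -0.2032] [ 0.5104 -0.0052]
carr 1097 0.0391 [ 0.4362 -0.2019] [ 0.5096 -0.0053]
   rect [ 0.4728 -0.1036] [0.1965 0.0734] 89.93
knobbar 131 0.0757 [ 0.4518 -0.0552] [ 0.4948 -0.0314]
   rect [ 0.4734 -0.0434] [0.0118 0.0457] 64.97
disc 119 0.0463 [ 0.4528 -0.064 ] [ 0.4948 -0.0237]
vial 150 0.062212529987364484 [0.3803 0.264  0.0481]
 cap 88 [0.3797 0.2671 0.0582] [0.3706 0.2571 0.0541] [0.3891 0.2777 0.0622]
side table z -0.0017800089976977573 0.0008053974764601974
plate 667 0.0095 [ 0.4278 -0.2152] [0.5174 0.0538]
   rect [ 0.4732 -0.0805] [0.0893 0.2687] 0.46
V/ 398 0.035 [ 0.4359 -0.2048] [ 0.5095 -0.0007]
carr 114 0.0416 [ 0.4411 -0.0872] [ 0.5059 -0.0059]
   rect [ 0.4747 -0.0455] [0.0645 0.0797] 3.43
knobbar 48 0.0722 [ 0.4512 -0.0564] [ 0.4947 -0.0269]
   rect [ 0.473 -0.041] [0.0123 0.045 ] 61.92
disc 88 0.052 [ 0.4505 -0.048 ] [ 0.4945 -0.0255]
vial 348 0.05818836376601483 [0.3788 0.2751 0.0369]
 cap 70 [0.379  0.2705 0.0565] [0.3693 0.2581 0.0542] [0.3889 0.2792 0.0582]
top [ 0.0062 -1.      0.5192 -0.0857] -89.64
left [0.9999 0.0161 0.4679 0.0513] 0.92
right [ 1.      0.0074  0.4881 -0.2185] 0.42
```

Run:
```python
from h import *
s,t=ld("side"),ld("top")
g=cv2.cvtColor(t["color"],cv2.COLOR_RGB2GRAY)
a=cv2.resize(t["color"][236:276,370:428,::-1],None,fx=13,fy=13,interpolation=cv2.INTER_CUBIC)
cv2.imwrite("pics/v.png",a)
a=cv2.resize(s["color"][215:280,310:370,::-1],None,fx=9,fy=9,interpolation=cv2.INTER_CUBIC)
cv2.imwrite("pics/vs.png",a)
# beakers, vials in top
for p in [(159,283),(227,294),(198,325)]: print(dep(t,*p).round(3))
```

```text
[0.404 0.329 0.057]
[0.385 0.191 0.055]
[0.32  0.249 0.043]
```

View pics/v.png

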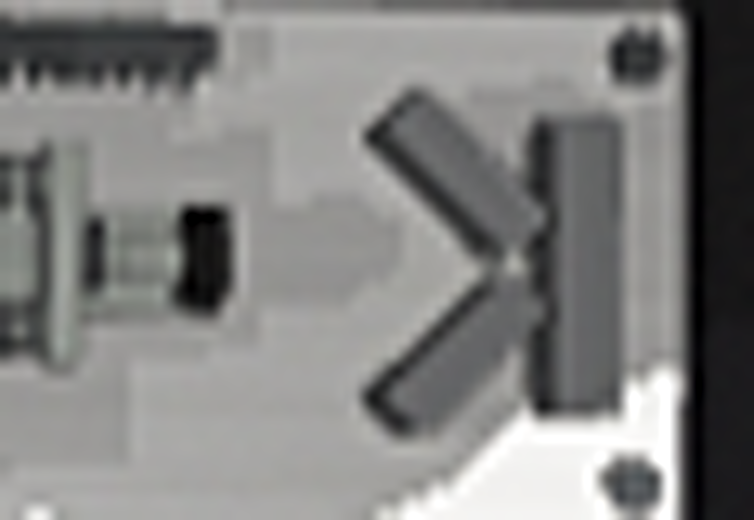

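View pics/vs.png

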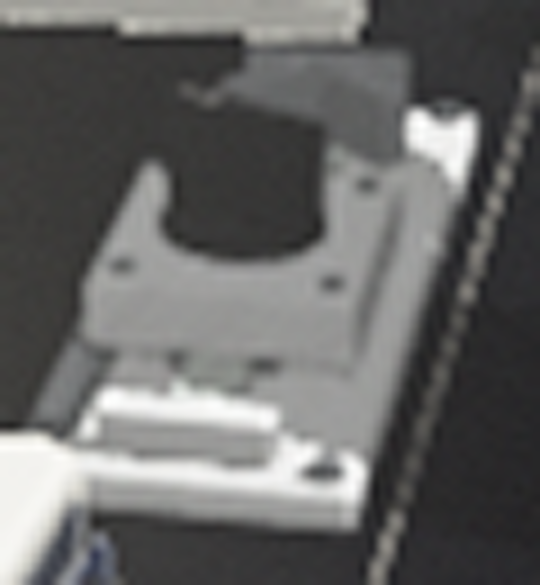

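Run:
```python
from h import *
s,t=ld("side"),ld("top")
f=lambda x,y:((x+.5)/13-.5+370,(y+.5)/13-.5+236)
for n,p,z in(("tipU",(365,135),.012),("tipL",(365,395),.012),("mid",(365,265),.012),("apex",(496,265),.012),("padface",(233,258),.029),("backplateR",(623,265),.036)):
    X=onz(t,*f(*p),z); print(n,X.round(4))
X0=np.array([.4738,-.0836]);
# triangulate vial cap-top centre & knob-bar centre & screw corners
g=t["color"].astype(int).max(2)
print("vial cap centre top-> z=.059", onz(t,192,295,.059).round(4))
def blob(c,box,lo,hi,mask):
    pass
# cap mask in top: dark blob brighter than the table
sub=t["color"][285:306,180:206].astype(int).max(2); print(sub)
```

```text
tipU [ 0.4968 -0.1648  0.012 ]
tipL [ 0.4536 -0.1654  0.012 ]
mid [ 0.4752 -0.1651  0.012 ]
apex [ 0.4758 -0.1869  0.012 ]
padface [ 0.4747 -0.1405  0.029 ]
backplateR [ 0.475 -0.203  0.036]
vial cap centre top-> z=.059 [0.3811 0.2608 0.059 ]
[[ 27  29  29  28  30  29  28  30  30  30  31  32  25  26  25  25  27  27
   25  26  26  26  30  31  31  31]
 [ 30  29  30  29  29  29  29  28  28  30  30  32  25  25  26  26  25  26
   25  26  25  25  32  31  30  31]
 [ 29  28  28  30  30  28  30  29  32  31  30  27  24  23  22  24  24  27
   26  26  24  26  30  30  31  30]
 [ 28  29  28  27  29  28  28  29  28  28  28  21  20  19  18  18  21  21
   22  25  26  24  31  32  29  31]
 [ 27  29  28  28  29  28  28  27  28  30  30  29  53  46  47  43  40  34
   20  21  23  24  30  28  28  28]
 [ 27  28  28  28  27  27  26  30  35  37  35  39  86 126 156 130  96  80
   62  32  19  23  32  31  29  29]
 [ 29  27  28  28  27  27  35  44  49  50  45  34  56 144 198 201 166 111
  110  77  22  18  29  29  27  28]
 [ 27  28  26  26  26  40  50  57  57  57  58  51  38  12  87 228 207 128
  118 115  63  18  2
[... 732 characters left out ...]
20 156 123
   93  39  18  23  25  27  25  28]
 [ 24  25  24  27  27  23  32  47  48  47  42  51  94 130 156 108  60  38
   13  23  24  26  28  27  25  26]
 [ 25  24  23  24  25  24  24  22  25  25  22  61  54  26   8  12  15  22
   23  24  26  25  27  25  25  27]
 [ 23  25  26  25  23  25  25  24  24  23  23  20  21  20  22  24  25  24
   24  26  26  26  27  26  27  27]
 [ 23  26  26  26  24  26  26  25  24  25  26  24  24  27  25  24  26  25
   26  27  25  25  26  26  26  26]
 [ 24  26  24  24  24  25  25  26  24  24  24  25  25  24  26  26  25  25
   26  26  25  25  25  25  24  27]
 [ 25  24  24  24  25  23  25  24  26  22  26  25  25  25  25  25  25  26
   26  26  26  25  26  25  25  27]]
```

```bash
cat >> h.py <<'E'
def tool():
    from workcell import get_obs
    from scipy.spatial.transform import Rotation as R
    o=get_obs(); M=R.from_quat(o["tool_rot"]).as_matrix(); return o,M
def go(target,psi=None):
    """print the total shift (50 mm units, tool axes) and turn to bring TCP to target, psi = world angle of tool x, deg"""
    o,M=tool(); d=M.T@(np.asarray(target)-o["eef_pos"])/.05
    p=np.degrees(np.arctan2(M[1,0],M[0,0]))
    print("t",round(float(o["clock"]),2),"pos",o["eef_pos"].round(4),"psi",p.round(2),"tilt",(M[:2,2]*57.3).round(2),"w",round(float(o["grip_width"]),4))
    print("F",o["ft_force"].round(2),"T",o["ft_torque"].round(3),"j",o["joint_pos"].round(2)); print("shift units",d.round(3), "turn az", None if psi is None else round(-((psi-p+180)%360-180)/10,3))
E
python3 - <<'E'
from h import *
s,t=ld("side"),ld("top")
print(onz(t,188.7,295.3,.059).round(4), onz(t,200.3,295.4,0.003).round(4))
print(tri(t,(188.7,295.3),s,(358.1,303.3)))
go([.38,.2675,.2],90)
E
```

```text
[0.3803 0.2674 0.059 ] [0.3788 0.257  0.003 ]
(array([0.37990299, 0.26797583, 0.05669772]), np.float64(0.0006623328280873487))
t 0.1 pos [ 0.1518 -0.4758  0.2048] psi 17.69 tilt [-0.03  0.1 ] w 0.0856
F [-0.03 -0.01 -0.17] T [ 0.009  0.001 -0.043] j [-1.26  0.24  0.    1.34 -0.    1.57]
shift units [  8.867 -12.775   0.12 ] turn az -7.231
```

Emit:
{"method": "send_rows", "body": {"increments": [[[0, 0, 0, 0, 0, -0.9], [0, 0, 0, 0, 0, -0.9], [0, 0, 0, 0, 0, -0.9], [0, 0, 0, 0, 0, -0.9], [0, 0, 0, 0, 0, -0.9], [0, 0, 0, 0, 0, -0.9], [0, 0, 0, 0, 0, -0.9], [0, 0, 0, 0, 0, -0.9]]], "grip": 0.45}}

```text
clock: 1.1
eef_pos: [0.1518, -0.4759, 0.2051]
tool_rot: [0.707, 0.707, 0.0, -0.001]
ft_force: [0.4, 0.7, -0.4]
grip_width: 0.0471
```

```bash
python3 -c "
from h import *
go([.40,-.1,.2],90);go([.38,.2675,.2],90)"
```

```text
t 1.1 pos [ 0.1518 -0.4759  0.2051] psi 89.99 tilt [-0.02  0.07] w 0.0471
F [ 0.42  0.75 -0.43] T [0.021 0.005 0.03 ] j [-1.26  0.24  0.    1.34 -0.    0.31]
shift units [7.519 4.962 0.108] turn az -0.001
t 1.1 pos [ 0.1518 -0.4759  0.2051] psi 89.99 tilt [-0.02  0.07] w 0.0471
F [ 0.42  0.75 -0.43] T [0.021 0.005 0.03 ] j [-1.26  0.24  0.    1.34 -0.    0.31]
shift units [14.869  4.561  0.118] turn az -0.001
```

Emit:
{"method": "send_rows", "body": {"increments": [[[0.9, 0.6, 0, 0, 0, 0], [0.95, 0.63, 0, 0, 0, 0], [0.95, 0.63, 0, 0, 0, 0], [0.95, 0.63, 0, 0, 0, 0], [0.95, 0.63, 0, 0, 0, 0], [0.95, 0.63, 0, 0, 0, 0], [0.95, 0.63, 0, 0, 0, 0], [0.9, 0.3, 0, 0, 0, 0]]]}}

```text
clock: 2.1
eef_pos: [0.389, -0.1007, 0.2053]
tool_rot: [0.709, 0.706, 0.0, -0.0]
ft_force: [0.1, -0.9, 0.5]
grip_width: 0.0469
```

Emit:
{"method": "send_rows", "body": {"increments": [[[0.95, 0, 0, 0, 0, 0], [0.95, 0, 0, 0, 0, 0], [0.95, 0, 0, 0, 0, 0], [0.95, 0, 0, 0, 0, 0], [0.95, 0, 0, 0, 0, 0], [0.95, 0, 0, 0, 0, 0], [0.95, 0, 0, 0, 0, 0], [0, 0, 0, 0, 0, 0]]]}}

```text
clock: 3.1
eef_pos: [0.3893, 0.2324, 0.2049]
tool_rot: [0.707, 0.707, -0.0, -0.0]
ft_force: [-0.7, -0.5, -0.1]
grip_width: 0.047
```

```bash
python3 -c "
from h import *
go([.3802,.2676,.1],90)"
```

```text
t 3.1 pos [0.3893 0.2324 0.2049] psi 89.98 tilt [-0.05 -0.01] w 0.047
F [-0.68 -0.52 -0.12] T [-0.015 -0.002  0.011] j [ 0.54  0.15 -0.11  1.31  0.    2.11]
shift units [ 0.705 -0.18   2.098] turn az -0.002
```

Emit:
{"method": "send_rows", "body": {"increments": [[[0.7, -0.18, 0.4, 0, 0, 0], [0, 0, 0.7, 0, 0, 0], [0, 0, 0.7, 0, 0, 0], [0, 0, 0.3, 0, 0, 0], [0, 0, 0, 0, 0, 0], [0, 0, 0, 0, 0, 0]]]}}

```text
clock: 3.85
eef_pos: [0.3815, 0.2646, 0.1013]
tool_rot: [0.709, 0.705, 0.0, 0.0]
ft_force: [0.2, -0.2, 0.7]
grip_width: 0.047
```

Run:
```python
from h import *
from workcell import *
go([.3802,.2676,.035],90)
for n in("side","top"):
    c=camera(n);np.savez(f"{n}1.npz",**c)
s,t=ld("side",1),ld("top",1)
a=cv2.resize(s["color"][220:360,280:460,::-1],None,fx=4,fy=4);b=cv2.resize(t["color"][230:350,120:280,::-1],None,fx=4,fy=4)
cv2.imwrite("pics/s1.png",a);cv2.imwrite("pics/t1.png",b)
print("TCP px", proj(s,get_obs()["eef_pos"]),proj(t,get_obs()["eef_pos"]))
```

```text
t 3.85 pos [0.3815 0.2646 0.1013] psi 89.64 tilt [0.05 0.02] w 0.047
F [ 0.24 -0.23  0.67] T [0.006 0.012 0.025] j [ 0.61  0.25 -0.27  1.05 -0.    2.18]
shift units [ 0.059 -0.027  1.326] turn az -0.036
TCP px [357.99209961 279.61029998] [184.25972807 295.18769518]
```

View pics/s1.png

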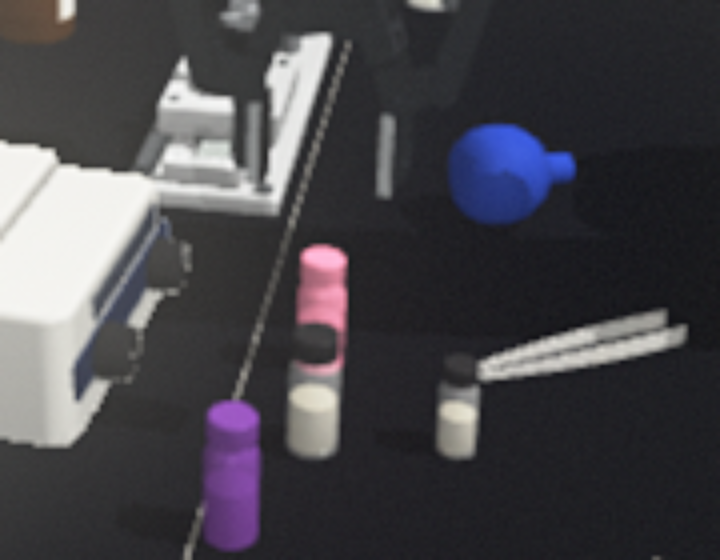

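View pics/t1.png

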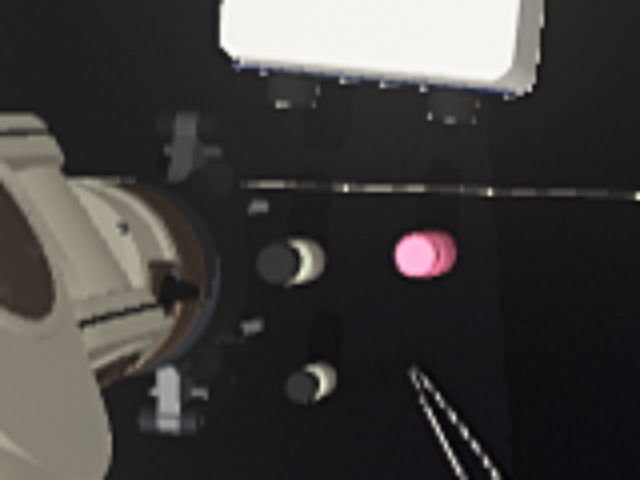

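Run:
```python
from h import *
s,t=ld("side",1),ld("top",1)
print(tri(t,(184.5,281.5),s,(343.8,267.5)),tri(t,(182.5,311.5),s,(376.3,269.5)))
c=s
K=c["intrinsics"];v,u=np.mgrid[:480,:640]
for c,n in((s,"s"),(t,"t")):
    K=c["intrinsics"];z=c["z_map"];p=np.stack([(u-K[0,2])/K[0,0]*z,(v-K[1,2])/K[1,1]*z,z],-1)@c["pose"][:3,:3].T+c["pose"][:3,3]
    m=(np.hypot(p[...,0]-.381,p[...,1]-.265)<.06)&(p[...,2]>.075)&(p[...,2]<.2)&(z>0)
    q=p[m];
    for h in np.arange(.08,.2,.01):
        r=q[(q[:,2]>=h)&(q[:,2]<h+.01)]
        if len(r): print(n,h.round(2),len(r),r[:,:2].min(0).round(3),r[:,:2].max(0).round(3))
```

```text
(array([0.40796742, 0.26098775, 0.12007822]), np.float64(0.0008416581358723942)) (array([0.35172185, 0.26133226, 0.12249705]), np.float64(0.00013194804188670356))
s 0.12 10 [0.351 0.258] [0.409 0.274]
s 0.13 73 [0.345 0.258] [0.417 0.277]
s 0.14 101 [0.344 0.26 ] [0.417 0.278]
s 0.15 97 [0.344 0.261] [0.417 0.276]
s 0.16 98 [0.339 0.251] [0.422 0.277]
s 0.17 197 [0.326 0.255] [0.435 0.28 ]
s 0.18 245 [0.324 0.249] [0.439 0.282]
s 0.19 245 [0.323 0.247] [0.44  0.283]
t 0.13 14 [0.346 0.253] [0.417 0.258]
t 0.14 21 [0.345 0.253] [0.417 0.261]
t 0.15 10 [0.351 0.253] [0.409 0.255]
t 0.16 13 [0.341 0.253] [0.418 0.258]
t 0.17 42 [0.326 0.251] [0.434 0.266]
t 0.18 158 [0.325 0.25 ] [0.438 0.271]
t 0.19 49 [0.323 0.247] [0.439 0.259]
```

Run:
```python
from h import *
from workcell import *
go([.3802,.2676,.035],90)
s,t=ld("side",1),ld("top",1)
a=s["color"][215:310,310:410,::-1].astype(float);a=np.clip((a/255)**.45*255,0,255).astype(np.uint8)
cv2.imwrite("pics/s1b.png",cv2.resize(a,None,fx=6,fy=6,interpolation=cv2.INTER_CUBIC))
```

```text
t 3.95 pos [0.3818 0.2651 0.1017] psi 89.66 tilt [0.1  0.06] w 0.0473
F [ 1.2  -0.08  0.51] T [0.002 0.008 0.028] j [ 0.61  0.25 -0.27  1.05 -0.    2.18]
shift units [ 0.049 -0.034  1.333] turn az -0.034
```

View pics/s1b.png

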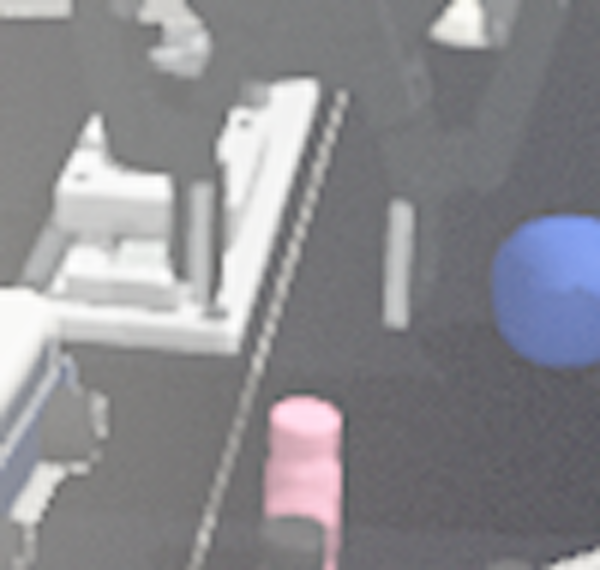

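Emit:
{"method": "send_rows", "body": {"increments": [[[0.05, -0.03, 0.5, 0, 0, 0], [0, 0, 0.5, 0, 0, 0], [0, 0, 0, 0, 0, 0], [0, 0, 0, 0, 0, 0]]]}}

```text
clock: 4.45
eef_pos: [0.3803, 0.2679, 0.0518]
tool_rot: [0.709, 0.705, 0.001, 0.0]
ft_force: [0.1, 0.4, 0.4]
grip_width: 0.047
```

Run:
```python
from h import *
from workcell import *
go([.3802,.2676,.035],90)
c=camera("side");np.savez("side2.npz",**c);s=c
a=s["color"][225:345,300:420,::-1].astype(float);a=np.clip((a/255)**.5*255,0,255).astype(np.uint8)
cv2.imwrite("pics/s2b.png",cv2.resize(a,None,fx=5,fy=5,interpolation=cv2.INTER_CUBIC))
```

```text
t 4.45 pos [0.3803 0.2679 0.0518] psi 89.69 tilt [0.09 0.06] w 0.047
F [0.11 0.38 0.41] T [ 0.072 -0.033 -0.009] j [ 0.61  0.3  -0.34  0.92 -0.    2.19]
shift units [-0.007 -0.002  0.336] turn az -0.031
```

View pics/s2b.png

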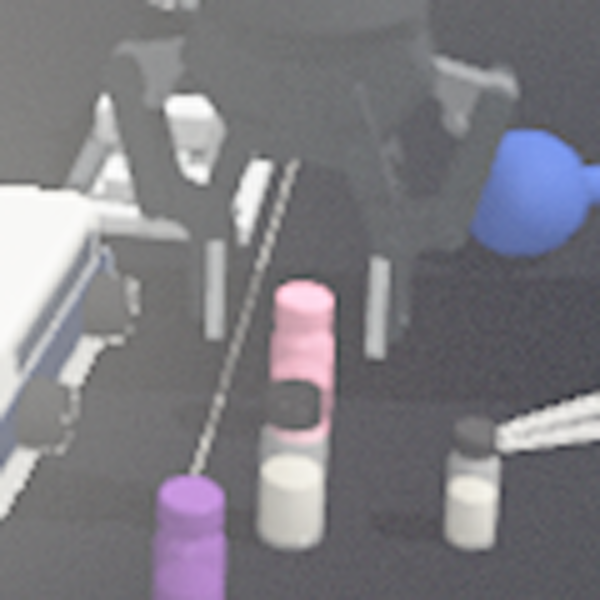

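Run:
```python
from h import *
s=ld("side",2)
for y in(.255,.2676):
  for p in((343,292.5),(375.5,296)):
    o,d=ray(s,*p); print(y,(o+d*(y-o[1])/d[1]).round(4), dep(s,p[0],p[1]-6).round(4))
from workcell import *
go([.3802,.2676,.035],90)
c=camera("top");np.savez("top2.npz",**c)
a=c["color"][250:340,140:240,::-1].astype(float);a=np.clip((a/255)**.5*255,0,255).astype(np.uint8)
cv2.imwrite("pics/t2b.png",cv2.resize(a,None,fx=6,fy=6,interpolation=cv2.INTER_CUBIC))
```

```text
0.255 [0.4087 0.255  0.0675] [0.4056 0.2772 0.0919]
0.255 [0.351  0.255  0.0676] [0.3502 0.2759 0.0911]
0.2676 [0.4068 0.2676 0.0747] [0.4056 0.2772 0.0919]
0.2676 [0.3501 0.2676 0.0748] [0.3502 0.2759 0.0911]
t 4.5 pos [0.3805 0.2681 0.052 ] psi 89.69 tilt [0.12 0.08] w 0.0466
F [-0.89 -0.44  0.89] T [-0.028 -0.018 -0.007] j [ 0.61  0.3  -0.34  0.92 -0.    2.19]
shift units [-0.01  -0.006  0.339] turn az -0.031
```

View pics/t2b.png

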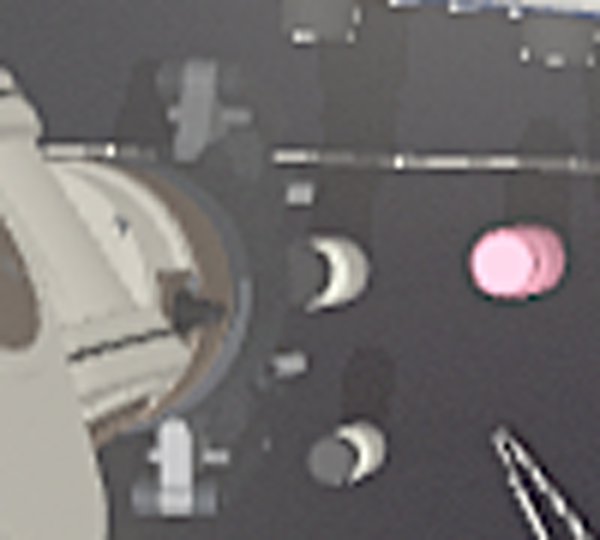

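Run:
```python
from h import *
t=ld("top",2);s=ld("side",2)
for z in (.045,.06,.08): print(z,proj(t,[.405,.257,z]).round(1),proj(t,[.355,.257,z]).round(1),proj(s,[.405,.279,z]).round(1),proj(s,[.355,.279,z]).round(1))
v,u=np.mgrid[:480,:640]
c=s;K=c["intrinsics"];z=c["z_map"];p=np.stack([(u-K[0,2])/K[0,0]*z,(v-K[1,2])/K[1,1]*z,z],-1)@c["pose"][:3,:3].T+c["pose"][:3,3]
for r in range(270,300,2): print(r,c["color"][r,343],p[r,343].round(3),p[r,375].round(3))
```

```text
0.045 [196.1 283.2] [194.9 307.6] [342.6 310.7] [371.2 314. ]
0.06 [194.3 283.3] [193.1 308. ] [342.8 303.2] [371.6 306.5]
0.08 [191.8 283.3] [190.6 308.6] [343.  293.2] [372.2 296.3]
270 [56 56 58] [0.406 0.278 0.124] [0.353 0.28  0.131]
272 [60 62 62] [0.406 0.279 0.121] [0.353 0.279 0.126]
274 [148 150 150] [0.406 0.276 0.115] [0.352 0.279 0.123]
276 [143 145 144] [0.406 0.278 0.113] [0.352 0.279 0.119]
278 [141 143 143] [0.406 0.278 0.109] [0.352 0.277 0.114]
280 [143 144 144] [0.406 0.28  0.106] [0.352 0.276 0.11 ]
282 [143 145 145] [0.406 0.278 0.101] [0.352 0.279 0.108]
284 [141 144 143] [0.406 0.277 0.097] [0.351 0.278 0.104]
286 [142 144 144] [0.406 0.277 0.093] [0.351 0.278 0.1  ]
288 [135 138 137] [0.405 0.28  0.091] [0.351 0.278 0.096]
290 [131 133 132] [0.405 0.278 0.085] [0.351 0.278 0.092]
292 [ 98  99 100] [0.406 0.276 0.081] [0.351 0.28  0.089]
294 [41 41 41] [ 0.426  0.141 -0.002] [0.351 0.278 0.084]
296 [42 41 42] [ 0.424  0.149 -0.002] [0.35  0.278 0.081]
298 [44 42 44] [ 0.424  0.152 -0.004] [ 0.359  0.14  -0.003]
```

Both cameras put the fingertips about 28 mm higher than the reported TCP implies (tip seen at z≈0.080, TCP reading 0.052). I'll settle it with a harmless test: lower to the height the text calls for, then close.

Emit:
{"method": "send_rows", "body": {"increments": [[[0, 0, 0.17, 0, 0, 0], [0, 0, 0.17, 0, 0, 0], [0, 0, 0, 0, 0, 0]]]}}

```text
clock: 4.92
eef_pos: [0.3786, 0.2669, 0.0326]
tool_rot: [0.709, 0.705, -0.001, -0.0]
ft_force: [0.0, -0.7, -0.3]
grip_width: 0.047
```

Emit:
{"method": "send_rows", "body": {"increments": [[[0, 0, 0, 0, 0, 0], [0, 0, 0, 0, 0, 0], [0, 0, 0, 0, 0, 0], [0, 0, 0, 0, 0, 0]]], "grip": 1.0}}

```text
clock: 5.42
eef_pos: [0.3796, 0.2675, 0.0337]
tool_rot: [0.709, 0.705, 0.0, 0.0]
ft_force: [0.1, -0.5, 0.0]
grip_width: -0.0002
```

Run:
```python
from h import *
from workcell import *
go([.3802,.2676,.035],90)
c=camera("side");np.savez("side3.npz",**c);s=c
a=s["color"][225:345,300:420,::-1].astype(float);a=np.clip((a/255)**.5*255,0,255).astype(np.uint8)
cv2.imwrite("pics/s3.png",cv2.resize(a,None,fx=5,fy=5,interpolation=cv2.INTER_CUBIC))
```

```text
t 5.42 pos [0.3796 0.2675 0.0337] psi 89.69 tilt [0.02 0.01] w -0.0002
F [ 0.14 -0.48  0.03] T [-0.042 -0.01  -0.018] j [ 0.61  0.33 -0.37  0.88 -0.    2.19]
shift units [ 0.002  0.013 -0.025] turn az -0.031
```

View pics/s3.png

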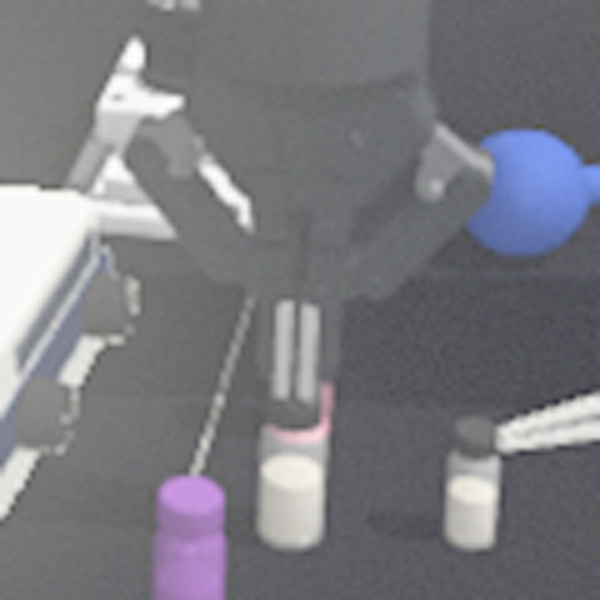

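Run:
```python
from h import *
s=ld("side",3)
v,u=np.mgrid[:480,:640]
c=s;K=c["intrinsics"];z=c["z_map"];p=np.stack([(u-K[0,2])/K[0,0]*z,(v-K[1,2])/K[1,1]*z,z],-1)@c["pose"][:3,:3].T+c["pose"][:3,3]
for r in range(284,310,2): print(r,c["color"][r,357],p[r,357].round(3),c["color"][r,361],p[r,361].round(3))
```

```text
284 [46 48 48] [0.382 0.279 0.101] [47 49 49] [0.375 0.277 0.1  ]
286 [148 150 150] [0.382 0.275 0.095] [121 122 122] [0.375 0.28  0.098]
288 [139 140 141] [0.381 0.279 0.093] [139 141 141] [0.375 0.279 0.093]
290 [134 135 135] [0.381 0.279 0.089] [141 143 144] [0.375 0.278 0.089]
292 [127 129 130] [0.381 0.277 0.084] [143 145 145] [0.374 0.278 0.085]
294 [129 130 130] [0.381 0.279 0.081] [141 143 144] [0.374 0.279 0.082]
296 [129 130 131] [0.381 0.278 0.077] [141 143 143] [0.374 0.278 0.078]
298 [120 121 122] [0.381 0.276 0.072] [140 142 143] [0.374 0.281 0.076]
300 [117 118 119] [0.381 0.278 0.069] [141 143 144] [0.374 0.278 0.07 ]
302 [115 115 117] [0.38  0.28  0.066] [142 144 145] [0.373 0.28  0.067]
304 [83 82 83] [0.381 0.276 0.06 ] [120 122 122] [0.373 0.278 0.062]
306 [56 53 54] [0.38  0.278 0.057] [56 54 57] [0.374 0.276 0.057]
308 [50 49 49] [0.38  0.279 0.054] [49 49 50] [0.373 0.278 0.054]
```

The fingers closed just above the cap, with the tips at z≈0.061 and the TCP reading 0.034. The picture is therefore right: the tips sit about 28 mm above the reported TCP. I'll go by what is seen: reopen, then lower until the tips are about 27 mm above the worktop (reading ≈ 0).

Emit:
{"method": "send_rows", "body": {"increments": [[[0, 0, -0.1, 0, 0, 0], [0, 0, 0, 0, 0, 0], [0, 0, 0, 0, 0, 0], [0, 0, 0, 0, 0, 0]]], "grip": 0.45}}

```text
clock: 5.98
eef_pos: [0.3794, 0.2674, 0.0386]
tool_rot: [0.709, 0.705, -0.0, -0.0]
ft_force: [1.2, -0.0, -0.5]
grip_width: 0.0469
```

Emit:
{"method": "send_rows", "body": {"increments": [[[0, 0, 0.25, 0, 0, 0], [0, 0, 0.25, 0, 0, 0], [0, 0, 0.2, 0, 0, 0], [0, 0, 0, 0, 0, 0], [0, 0, 0, 0, 0, 0]]]}}

```text
clock: 6.6
eef_pos: [0.3795, 0.2675, 0.0035]
tool_rot: [0.709, 0.705, -0.0, -0.0]
ft_force: [1.0, -0.4, 0.9]
grip_width: 0.0471
```

Run:
```python
from h import *
from workcell import *
go([.3802,.2676,-.001],90)
c=camera("side");np.savez("side4.npz",**c);s=c
a=s["color"][225:345,300:420,::-1].astype(float);a=np.clip((a/255)**.5*255,0,255).astype(np.uint8)
cv2.imwrite("pics/s4.png",cv2.resize(a,None,fx=5,fy=5,interpolation=cv2.INTER_CUBIC))
v,u=np.mgrid[:480,:640]
K=c["intrinsics"];z=c["z_map"];p=np.stack([(u-K[0,2])/K[0,0]*z,(v-K[1,2])/K[1,1]*z,z],-1)@c["pose"][:3,:3].T+c["pose"][:3,3]
for x in(.404,.35):
  m=(abs(p[...,0]-x)<.008)&(p[...,1]>.27)&(p[...,1]<.285)&(p[...,2]>.01)&(s["color"].max(2)>90);q=p[m];print(x,len(q),q.min(0).round(3),q.max(0).round(3))
```

```text
t 6.6 pos [0.3795 0.2675 0.0035] psi 89.7 tilt [-0.01 -0.  ] w 0.0471
F [ 0.97 -0.38  0.85] T [ 0.016 -0.014 -0.012] j [ 0.61  0.37 -0.4   0.8   0.    2.19]
shift units [0.002 0.014 0.091] turn az -0.03
0.404 155 [0.397 0.272 0.033] [0.412 0.285 0.47 ]
0.35 498 [0.342 0.27  0.033] [0.358 0.285 0.507]
```

View pics/s4.png

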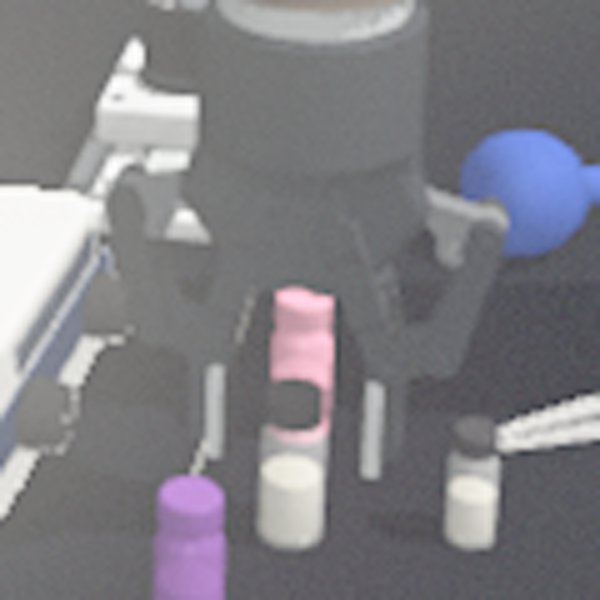

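Tips are now at z≈0.032, straddling the vial, with the pink one behind and clear. I'll lower 4.5 mm and grip.

Emit:
{"method": "send_rows", "body": {"increments": [[[0, 0, 0.09, 0, 0, 0], [0, 0, 0, 0, 0, 0]]]}}

```text
clock: 6.9
eef_pos: [0.3793, 0.2673, -0.001]
tool_rot: [0.709, 0.705, -0.0, -0.0]
ft_force: [-0.5, -0.5, -0.1]
grip_width: 0.047
```

Emit:
{"method": "send_rows", "body": {"increments": [[[0, 0, 0, 0, 0, 0], [0, 0, 0, 0, 0, 0], [0, 0, 0, 0, 0, 0], [0, 0, 0, 0, 0, 0]]], "grip": 1.0}}

```text
clock: 7.4
eef_pos: [0.3796, 0.2675, -0.0006]
tool_rot: [0.709, 0.705, 0.0, 0.0]
ft_force: [-0.1, 0.6, 2.1]
grip_width: 0.0215
```

Emit:
{"method": "send_rows", "body": {"increments": [[[0, 0, -0.2, 0, 0, 0], [0, 0, -0.6, 0, 0, 0], [0, 0, -0.8, 0, 0, 0], [0, 0, -0.4, 0, 0, 0], [0, 0, 0, 0, 0, 0]]]}}

```text
clock: 8.02
eef_pos: [0.3808, 0.2684, 0.1011]
tool_rot: [0.709, 0.705, 0.002, 0.0]
ft_force: [-0.4, 0.2, -0.6]
grip_width: 0.0212
```

Run:
```python
from h import *
from workcell import *
go([.4754,-.164,.1],90)
for n in("side","top"):
    c=camera(n);np.savez(f"{n}5.npz",**c);s=c
    a=(s["color"][180:340,300:420,::-1] if n=="side" else s["color"][230:350,120:260,::-1]).astype(float);a=np.clip((a/255)**.5*255,0,255).astype(np.uint8)
    cv2.imwrite(f"pics/{n}5.png",cv2.resize(a,None,fx=3.7,fy=3.7,interpolation=cv2.INTER_CUBIC))
```

```text
t 8.03 pos [0.3808 0.2684 0.1011] psi 89.69 tilt [0.21 0.15] w 0.0212
F [-0.4   0.23 -0.6 ] T [ 0.031 -0.016  0.004] j [ 0.61  0.25 -0.27  1.05  0.    2.19]
shift units [-8.638e+00  1.938e+00  6.000e-03] turn az -0.031
```

View pics/side5.png

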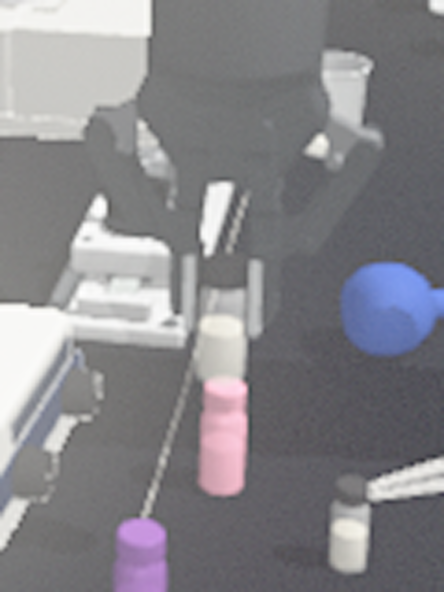

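The vial is held upright (width 21 mm) and lifted clear. I'll carry it to above the V.

Emit:
{"method": "send_rows", "body": {"increments": [[[-0.3, 0.1, 0, 0, 0, -0.03], [-0.6, 0.15, 0, 0, 0, 0], [-0.7, 0.15, 0, 0, 0, 0], [-0.7, 0.15, 0, 0, 0, 0], [-0.7, 0.15, 0, 0, 0, 0], [-0.7, 0.15, 0, 0, 0, 0], [-0.7, 0.15, 0, 0, 0, 0], [-0.7, 0.15, 0, 0, 0, 0]]]}}

```text
clock: 9.12
eef_pos: [0.4357, 0.0112, 0.0976]
tool_rot: [0.707, 0.707, -0.001, -0.001]
ft_force: [0.5, 0.8, 0.2]
grip_width: 0.0213
```

Emit:
{"method": "send_rows", "body": {"increments": [[[-0.7, 0.15, 0, 0, 0, 0], [-0.7, 0.15, 0, 0, 0, 0], [-0.7, 0.15, 0, 0, 0, 0], [-0.7, 0.15, 0, 0, 0, 0], [-0.5, 0.13, 0, 0, 0, 0], [-0.2, 0.1, 0, 0, 0, 0], [0, 0, 0, 0, 0, 0], [0, 0, 0, 0, 0, 0]]]}}

```text
clock: 10.12
eef_pos: [0.4777, -0.1615, 0.0986]
tool_rot: [0.707, 0.707, -0.0, -0.001]
ft_force: [-0.0, 0.3, 0.6]
grip_width: 0.0213
```

Run:
```python
from h import *
from workcell import *
go([.4754,-.164,.05],90)
```

```text
t 10.12 pos [ 0.4777 -0.1615  0.0986] psi 90.05 tilt [-0.08  0.05] w 0.0213
F [-0.04  0.33  0.6 ] T [ 0.043  0.037 -0.048] j [-0.33  0.32 -0.17  1.08  0.    1.24]
shift units [-0.05  -0.045  0.972] turn az 0.005
```

Emit:
{"method": "send_rows", "body": {"increments": [[[-0.05, -0.04, 0.3, 0, 0, 0], [0, 0, 0.5, 0, 0, 0], [0, 0, 0.25, 0, 0, 0], [0, 0, 0, 0, 0, 0], [0, 0, 0, 0, 0, 0]]]}}

```text
clock: 10.75
eef_pos: [0.4769, -0.165, 0.0473]
tool_rot: [0.707, 0.707, 0.0, 0.001]
ft_force: [0.1, 0.3, 0.0]
grip_width: 0.0212
```

Run:
```python
from h import *
from workcell import *
go([.4754,-.164,.0128],90)
for n in("side","top"):
    c=camera(n);np.savez(f"{n}6.npz",**c);s=c
    a=(s["color"][170:270,300:400,::-1] if n=="side" else s["color"][225:285,340:430,::-1]).astype(float);a=np.clip((a/255)**.6*255,0,255).astype(np.uint8)
    cv2.imwrite(f"pics/{n}6.png",cv2.resize(a,None,fx=6 if n=="side" else 8,fy=6 if n=="side" else 8,interpolation=cv2.INTER_CUBIC))
```

```text
t 10.75 pos [ 0.4769 -0.165   0.0473] psi 90.02 tilt [ 0.06 -0.02] w 0.0212
F [0.11 0.35 0.03] T [ 0.009  0.013 -0.006] j [-0.33  0.38 -0.25  0.95  0.    1.24]
shift units [ 0.02  -0.031  0.691] turn az 0.002
```

View pics/side6.png

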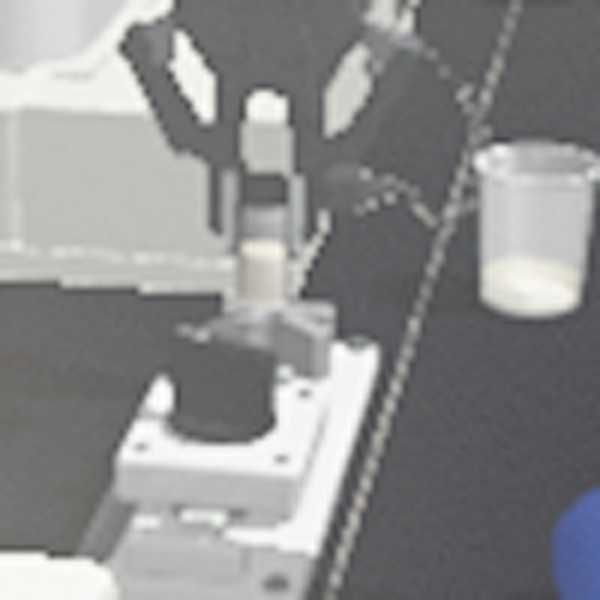

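View pics/top6.png

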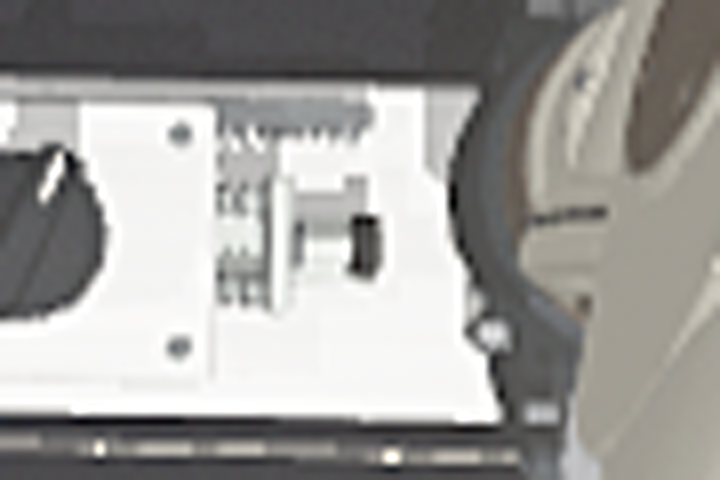

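Run:
```python
from h import *
v,u=np.mgrid[:480,:640]
def cl(c):
    K=c["intrinsics"];z=c["z_map"];return np.stack([(u-K[0,2])/K[0,0]*z,(v-K[1,2])/K[1,1]*z,z],-1)@c["pose"][:3,:3].T+c["pose"][:3,3]
c=ld("side",6);p=cl(c)
m=(abs(p[...,0]-.475)<.013)&(abs(p[...,1]+.155)<.012)&(p[...,2]>.05)&(p[...,2]<.07);q=p[m]
print("vial",len(q),q.min(0).round(4),q.max(0).round(4),np.median(q,0).round(4))
p0=cl(ld("side",0))
for n,P in(("0",p0),("6",p)):
  m=(abs(P[...,0]-.475)<.04)&(P[...,1]<-.15)&(P[...,1]>-.215)&(P[...,2]>.031)&(P[...,2]<.039);q=P[m];print("V",n,len(q),q.min(0).round(4),q.max(0).round(4))
  for x in np.arange(.445,.51,.006):
    r=q[abs(q[:,0]-x)<.003]
    if len(r): print(x.round(3),r[:,1].min().round(4),r[:,1].max().round(4),len(r))
```

```text
vial 61 [ 0.465  -0.1664  0.0506] [ 0.4868 -0.15    0.0695] [ 0.475  -0.1552  0.0596]
V 0 65 [ 0.4474 -0.2044  0.031 ] [ 0.5014 -0.1663  0.0345]
0.445 -0.1736 -0.1736 1
0.451 -0.2044 -0.1663 8
0.457 -0.1986 -0.1691 8
0.463 -0.2006 -0.1695 8
0.469 -0.1983 -0.1826 6
0.475 -0.1964 -0.1844 5
0.481 -0.1967 -0.1783 8
0.487 -0.196 -0.1714 7
0.493 -0.2017 -0.1665 9
0.499 -0.1987 -0.1675 5
V 6 54 [ 0.4469 -0.2047  0.0311] [ 0.5013 -0.1621  0.0349]
0.445 -0.1698 -0.1698 1
0.451 -0.1992 -0.1705 6
0.457 -0.2047 -0.1665 10
0.463 -0.2 -0.1715 9
0.469 -0.196 -0.1801 6
0.475 -0.1892 -0.1819 2
0.481 -0.1826 -0.1785 3
0.487 -0.1895 -0.1686 5
0.493 -0.201 -0.1621 9
0.499 -0.2017 -0.1686 3
```

Emit:
{"method": "send_rows", "body": {"increments": [[[0.04, -0.03, 0, 0, 0, 0], [0, 0, 0.3, 0, 0, 0], [0, 0, 0.25, 0, 0, 0], [0, 0, 0.07, 0, 0, 0], [0, 0, 0, 0, 0, 0]]]}}

```text
clock: 11.48
eef_pos: [0.4743, -0.1629, 0.0149]
tool_rot: [0.707, 0.707, -0.0, -0.001]
ft_force: [0.8, -1.1, -0.5]
grip_width: 0.021
```

Run:
```python
from h import *
from workcell import *
go([.4754,-.163,.012],90)
c=camera("side")
a=c["color"][190:270,310:390,::-1].astype(float);a=np.clip((a/255)**.8*255,0,255).astype(np.uint8)
cv2.imwrite("pics/side7.png",cv2.resize(a,None,fx=7,fy=7,interpolation=cv2.INTER_CUBIC))
```

```text
t 11.47 pos [ 0.4743 -0.1629  0.0149] psi 89.99 tilt [-0.08  0.03] w 0.021
F [ 0.75 -1.14 -0.53] T [-0.038 -0.019 -0.072] j [-0.33  0.41 -0.29  0.87  0.    1.24]
shift units [-0.001  0.022  0.058] turn az -0.001
```

View pics/side7.png

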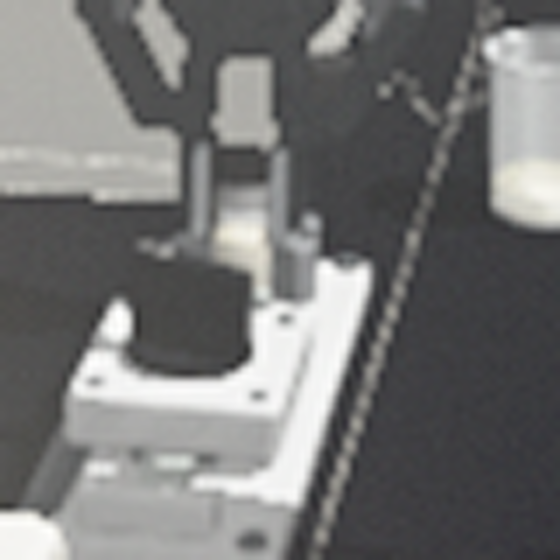

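The vial is inside the V mouth and the fingertips are still above the walls. I'll feel down for the plate.

Emit:
{"method": "send_rows", "body": {"increments": [[[0, 0.02, 0.03, 0, 0, 0], [0, 0, 0, 0, 0, 0], [0, 0, 0, 0, 0, 0]]]}}

```text
clock: 11.9
eef_pos: [0.476, -0.1631, 0.0143]
tool_rot: [0.707, 0.707, 0.0, 0.0]
ft_force: [0.2, 0.0, 0.2]
grip_width: 0.0209
```

Emit:
{"method": "send_rows", "body": {"increments": [[[0, 0, 0.02, 0, 0, 0], [0, 0, 0, 0, 0, 0], [0, 0, 0, 0, 0, 0]]]}}

```text
clock: 12.28
eef_pos: [0.4758, -0.1631, 0.0131]
tool_rot: [0.707, 0.707, -0.0, 0.0]
ft_force: [-1.3, -0.0, 0.7]
grip_width: 0.021
```

Emit:
{"method": "send_rows", "body": {"increments": [[[0, 0, 0.02, 0, 0, 0], [0, 0, 0, 0, 0, 0], [0, 0, 0, 0, 0, 0]]]}}

```text
clock: 12.65
eef_pos: [0.4758, -0.1631, 0.0121]
tool_rot: [0.707, 0.707, -0.0, -0.0]
ft_force: [0.2, -0.1, 0.2]
grip_width: 0.0211
```

```bash
python3 -c "
from h import *
go([.4754,-.163,.012],90)"
```

```text
t 12.65 pos [ 0.4758 -0.1631  0.0121] psi 89.99 tilt [-0.  0.] w 0.0211
F [ 0.22 -0.12  0.23] T [ 0.041 -0.014 -0.02 ] j [-0.33  0.42 -0.29  0.86  0.    1.24]
shift units [ 0.002 -0.008  0.002] turn az -0.001
```

Emit:
{"method": "send_rows", "body": {"increments": [[[0, 0, 0.02, 0, 0, 0], [0, 0, 0, 0, 0, 0], [0, 0, 0, 0, 0, 0]]]}}

```text
clock: 13.02
eef_pos: [0.476, -0.1632, 0.0114]
tool_rot: [0.707, 0.707, 0.0, 0.0]
ft_force: [-1.2, 0.8, 3.3]
grip_width: 0.0212
```

Contact with the plate shows as 3.3 N up. I'll release and rise.

Emit:
{"method": "send_rows", "body": {"increments": [[[0, 0, 0, 0, 0, 0], [0, 0, 0, 0, 0, 0], [0, 0, 0, 0, 0, 0], [0, 0, -0.1, 0, 0, 0], [0, 0, -0.5, 0, 0, 0], [0, 0, -0.7, 0, 0, 0], [0, 0, -0.7, 0, 0, 0], [0, 0, 0, 0, 0, 0]]], "grip": 0.45}}

```text
clock: 14.02
eef_pos: [0.4784, -0.164, 0.1146]
tool_rot: [0.707, 0.707, 0.002, 0.003]
ft_force: [-0.2, 0.2, 0.5]
grip_width: 0.0467
```

Run:
```python
from h import *
from workcell import *
go([.4734,-.0434,.11],155)
c=camera("side");np.savez("side8.npz",**c)
a=c["color"][150:270,300:420,::-1].astype(float);a=np.clip((a/255)**.8*255,0,255).astype(np.uint8)
cv2.imwrite("pics/side8.png",cv2.resize(a,None,fx=5,fy=5,interpolation=cv2.INTER_CUBIC))
```

```text
t 14.03 pos [ 0.4784 -0.164   0.1146] psi 89.99 tilt [ 0.39 -0.13] w 0.0467
F [-0.17  0.23  0.54] T [-0.001  0.003  0.002] j [-0.33  0.3  -0.15  1.11 -0.    1.24]
shift units [ 2.412 -0.101  0.085] turn az -6.501
```

View pics/side8.png

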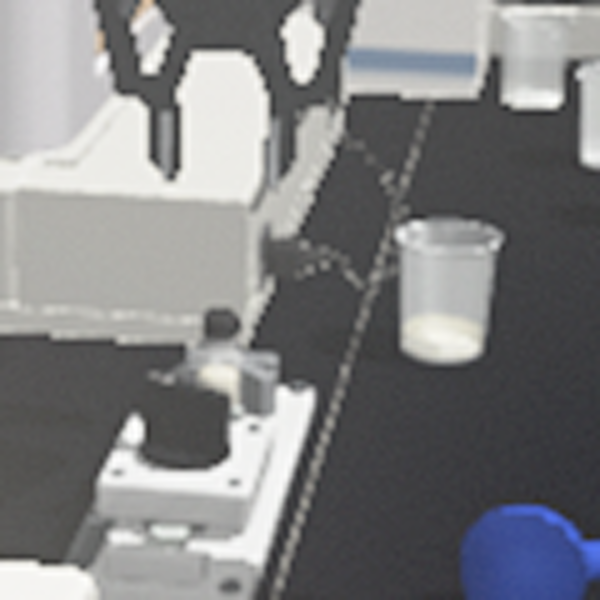

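The vial stands upright in the V. Next I'll go over the knob: shift, then turn to line up with the bar (about 26° clockwise).

Emit:
{"method": "send_rows", "body": {"increments": [[[0.5, -0.05, 0, 0, 0, 0], [0.8, -0.05, 0, 0, 0, 0], [0.8, 0, 0, 0, 0, 0], [0.31, 0, 0, 0, 0, -0.8], [0, 0, 0, 0, 0, -0.9], [0, 0, 0, 0, 0, -0.9], [0, 0, 0, 0, 0, -0.9], [0, 0, 0, 0, 0, -0.9]]]}}

```text
clock: 15.08
eef_pos: [0.4697, -0.0424, 0.1097]
tool_rot: [0.388, 0.922, -0.0, -0.001]
ft_force: [0.5, 0.1, 0.9]
grip_width: 0.047
```

Emit:
{"method": "send_rows", "body": {"increments": [[[0, 0, 0, 0, 0, -0.9], [0, 0, 0, 0, 0, -0.9], [0, 0, 0, 0, 0, 0], [0, 0, 0, 0, 0, 0]]]}}

```text
clock: 15.58
eef_pos: [0.4703, -0.0426, 0.1104]
tool_rot: [0.243, 0.97, -0.0, -0.001]
ft_force: [1.0, 0.5, 0.4]
grip_width: 0.0468
```

Run:
```python
from h import *
from workcell import *
go([.4734,-.0434,.045],153.5)
for n in("side","top"):
    c=camera(n);np.savez(f"{n}9.npz",**c);s=c
    a=(s["color"][150:270,290:410,::-1] if n=="side" else s["color"][225:285,290:430,::-1]).astype(float);a=np.clip((a/255)**.6*255,0,255).astype(np.uint8)
    f=5 if n=="side" else 5.5
    cv2.imwrite(f"pics/{n}9.png",cv2.resize(a,None,fx=f,fy=f,interpolation=cv2.INTER_CUBIC))
```

```text
t 15.57 pos [ 0.4703 -0.0426  0.1104] psi 151.87 tilt [-0.08  0.01] w 0.0468
F [1.02 0.51 0.37] T [0.018 0.02  0.023] j [-0.09  0.25 -0.24  1.08  0.    0.4 ]
shift units [-0.065  0.016  1.308] turn az -0.163
```

View pics/side9.png

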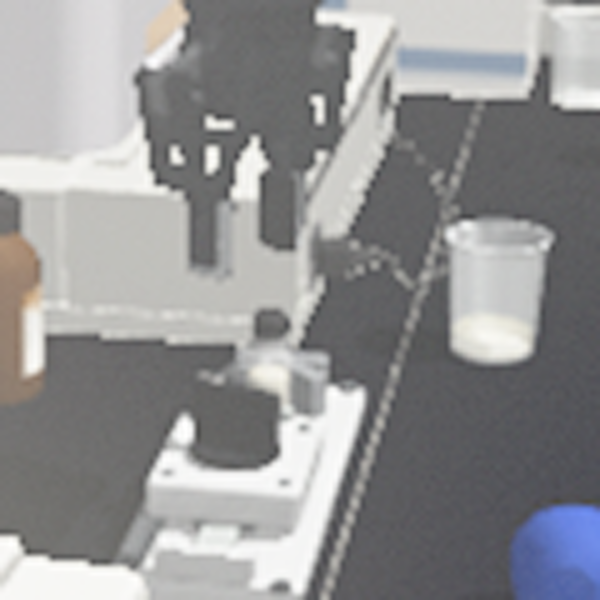

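View pics/top9.png

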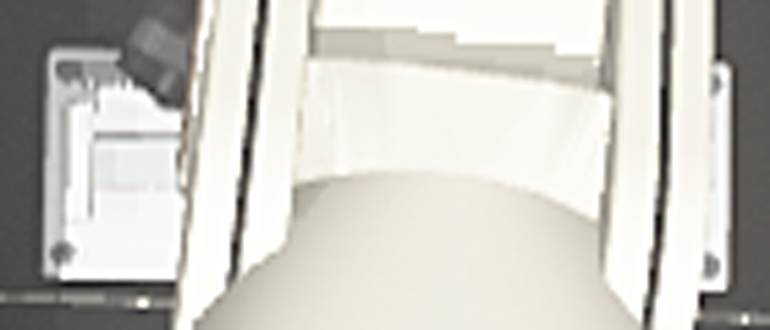

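Emit:
{"method": "send_rows", "body": {"increments": [[[-0.06, 0.02, 0.4, 0, 0, -0.16], [0, 0, 0.5, 0, 0, 0], [0, 0, 0.4, 0, 0, 0], [0, 0, 0.2, 0, 0, 0], [0, 0, 0.1, 0, 0, 0], [0, 0, 0, 0, 0, 0]]]}}

```text
clock: 16.42
eef_pos: [0.4742, -0.0431, 0.0313]
tool_rot: [0.228, 0.974, 0.0, 0.0]
ft_force: [-0.2, -0.9, 0.7]
grip_width: 0.047
```

Run:
```python
from h import *
from workcell import *
go([.4734,-.0434,.024],153.5)
c=camera("side");np.savez("side10.npz",**c)
a=c["color"][170:270,290:390,::-1].astype(float);a=np.clip((a/255)**.5*255,0,255).astype(np.uint8)
cv2.imwrite("pics/side10.png",cv2.resize(a,None,fx=6,fy=6,interpolation=cv2.INTER_CUBIC))
```

```text
t 16.43 pos [ 0.4742 -0.0431  0.0313] psi 153.58 tilt [ 0.02 -0.  ] w 0.047
F [-0.23 -0.92  0.74] T [-0.02   0.007 -0.059] j [-0.09  0.35 -0.34  0.88 -0.    0.37]
shift units [ 0.012 -0.012  0.146] turn az 0.008
```

View pics/side10.png

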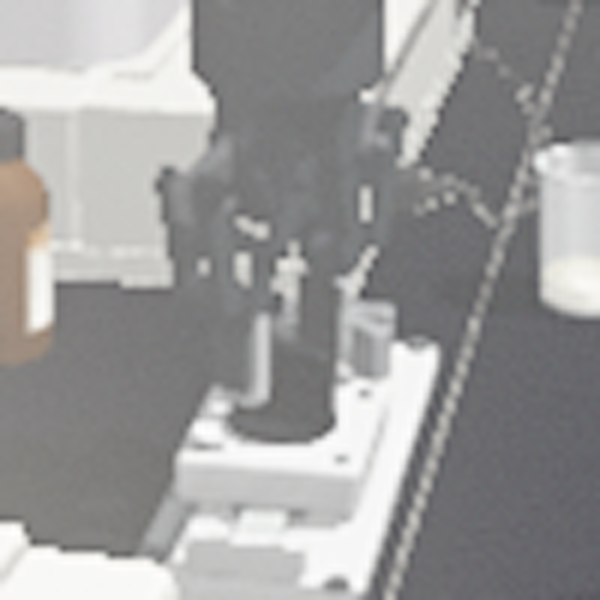

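The fingers straddle the knob's bar, tips at about 0.059. I'll lower 5 mm and close.

Emit:
{"method": "send_rows", "body": {"increments": [[[0, 0, 0.1, 0, 0, 0], [0, 0, 0, 0, 0, 0]]]}}

```text
clock: 16.73
eef_pos: [0.4739, -0.0431, 0.0261]
tool_rot: [0.228, 0.974, -0.0, -0.0]
ft_force: [-0.3, -0.4, 0.1]
grip_width: 0.0469
```

Emit:
{"method": "send_rows", "body": {"increments": [[[0, 0, 0, 0, 0, 0], [0, 0, 0, 0, 0, 0], [0, 0, 0, 0, 0, 0], [0, 0, 0, 0, 0, 0]]], "grip": 1.0}}

```text
clock: 17.23
eef_pos: [0.4742, -0.0432, 0.0264]
tool_rot: [0.228, 0.974, -0.0, 0.0]
ft_force: [-0.5, -0.0, 2.2]
grip_width: 0.0104
```

Run:
```python
from h import *
from workcell import *
go([.4734,-.0434,.024],153.5)
```

```text
t 17.23 pos [ 0.4742 -0.0432  0.0264] psi 153.61 tilt [ 0.03 -0.01] w 0.0104
F [-0.53 -0.02  2.17] T [-0.096  0.126  0.258] j [-0.09  0.36 -0.35  0.87 -0.    0.37]
shift units [ 0.012 -0.011  0.048] turn az 0.011
```

Gripped (width 10 mm, lateral forces near zero). I'll wind 56° clockwise, following the carriage at 10 mm/rad.

Emit:
{"method": "send_rows", "body": {"increments": [[[-0.012, -0.021, 0, 0, 0, 0.7], [-0.015, -0.019, 0, 0, 0, 0.7], [-0.017, -0.018, 0, 0, 0, 0.7], [-0.019, -0.015, 0, 0, 0, 0.7], [-0.021, -0.013, 0, 0, 0, 0.7], [-0.022, -0.01, 0, 0, 0, 0.7], [-0.023, -0.007, 0, 0, 0, 0.7], [-0.024, -0.005, 0, 0, 0, 0.7]]]}}

```text
clock: 18.23
eef_pos: [0.474, -0.0531, 0.0264]
tool_rot: [0.66, 0.751, -0.001, -0.0]
ft_force: [-2.9, -0.8, 4.7]
grip_width: 0.011
```

Run:
```python
from h import *
from workcell import *
go([.4742,-.053,.0264],97.6)
c=camera("side");np.savez("side11.npz",**c)
c2=camera("top");np.savez("top11.npz",**c2)
go([.4742,-.053,.0264],97.6)
a=c["color"][170:270,290:390,::-1].astype(float);a=np.clip((a/255)**.5*255,0,255).astype(np.uint8)
cv2.imwrite("pics/side11.png",cv2.resize(a,None,fx=6,fy=6,interpolation=cv2.INTER_CUBIC))
```

```text
t 18.23 pos [ 0.474  -0.0531  0.0264] psi 97.37 tilt [-0.05 -0.04] w 0.011
F [-2.92 -0.77  4.66] T [-0.193  0.537  0.265] j [-0.11  0.36 -0.34  0.87 -0.    1.33]
shift units [ 0.002  0.004 -0.001] turn az -0.023
t 18.32 pos [ 0.474  -0.0532  0.0264] psi 97.48 tilt [-0.05 -0.04] w 0.0109
F [-3.3  -1.04  6.06] T [-0.175  0.543 -0.195] j [-0.11  0.36 -0.34  0.87 -0.    1.33]
shift units [ 0.004  0.004 -0.   ] turn az -0.012
```

View pics/side11.png

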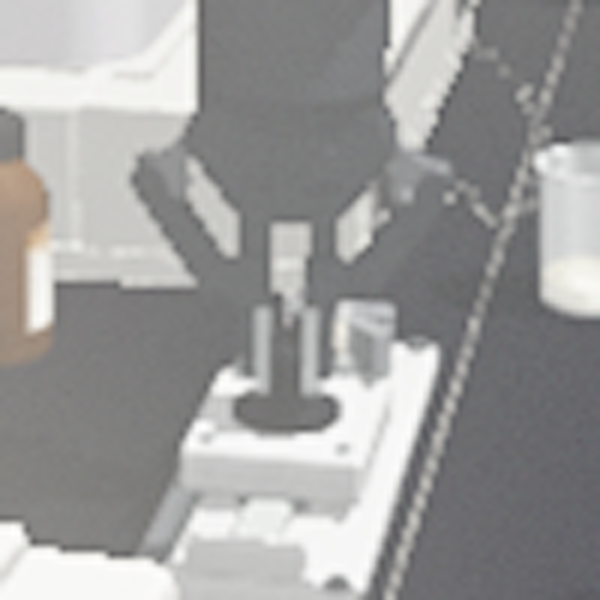

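Emit:
{"method": "send_rows", "body": {"increments": [[[-0.014, -0.001, 0, 0, 0, 0.4], [-0.014, 0, 0, 0, 0, 0.4], [-0.014, 0.001, 0, 0, 0, 0.4], [-0.014, 0.002, 0, 0, 0, 0.4], [-0.014, 0.003, 0, 0, 0, 0.4], [-0.014, 0.004, 0, 0, 0, 0.4], [-0.013, 0.005, 0, 0, 0, 0.4], [-0.013, 0.006, 0, 0, 0, 0.4]]]}}

```text
clock: 19.32
eef_pos: [0.4739, -0.0587, 0.0264]
tool_rot: [0.841, 0.541, -0.001, -0.0]
ft_force: [-2.9, -0.4, 6.6]
grip_width: 0.0111
```

Run:
```python
from h import *
from workcell import *
go([.4742,-.0588,.0264],65.5)
c=camera("side");np.savez("side12.npz",**c)
c2=camera("top");np.savez("top12.npz",**c2)
a=c["color"][190:270,300:380,::-1].astype(float);a=np.clip((a/255)**.5*255,0,255).astype(np.uint8)
cv2.imwrite("pics/side12.png",cv2.resize(a,None,fx=7,fy=7,interpolation=cv2.INTER_CUBIC))
cv2.imwrite("pics/top12.png",cv2.resize(c2["color"][225:285,330:430,::-1],None,fx=7,fy=7,interpolation=cv2.INTER_CUBIC))
```

```text
t 19.32 pos [ 0.4739 -0.0587  0.0264] psi 65.51 tilt [-0.1  -0.03] w 0.0111
F [-2.94 -0.45  6.58] T [-0.141  0.74   0.237] j [-0.12  0.36 -0.34  0.87 -0.    1.88]
shift units [ 0.     0.006 -0.   ] turn az 0.001
```

View pics/side12.png

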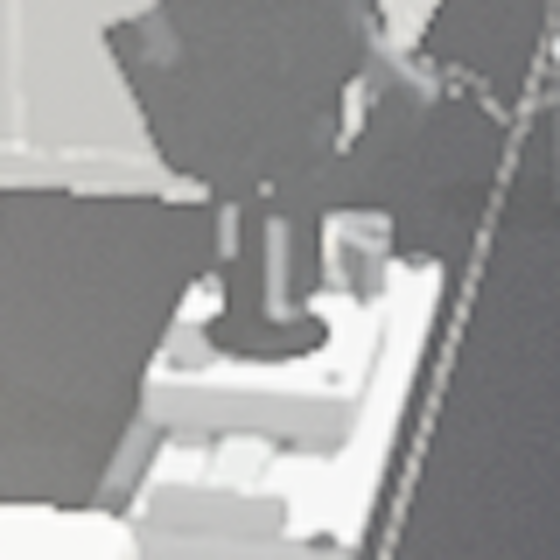

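View pics/top12.png

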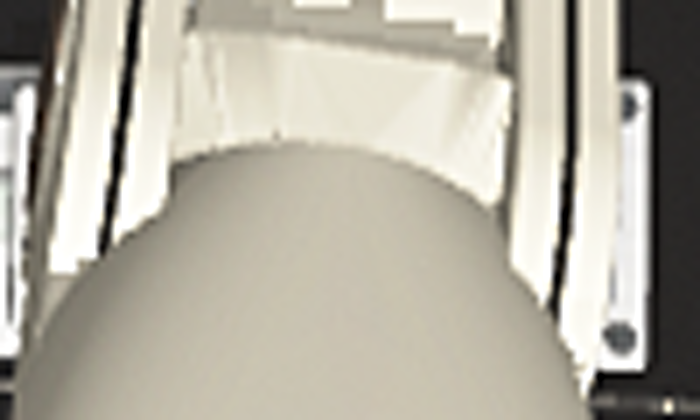

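Emit:
{"method": "send_rows", "body": {"increments": [[[-0.009, 0.005, 0, 0, 0, 0.3], [-0.009, 0.005, 0, 0, 0, 0.3], [-0.009, 0.006, 0, 0, 0, 0.3], [-0.009, 0.006, 0, 0, 0, 0.3]]]}}

```text
clock: 19.92
eef_pos: [0.4739, -0.0607, 0.0264]
tool_rot: [0.893, 0.45, -0.001, -0.0]
ft_force: [-3.7, -0.5, 6.4]
grip_width: 0.0109
```

```bash
python3 -c "
from h import *
go([.4742,-.0609,.0264],53.5)"
```

```text
t 19.93 pos [ 0.4739 -0.0607  0.0264] psi 53.55 tilt [-0.11 -0.02] w 0.0109
F [-3.68 -0.46  6.45] T [-0.154  0.806  0.313] j [-0.13  0.36 -0.34  0.87 -0.    2.08]
shift units [ 0.001  0.007 -0.001] turn az 0.005
```

Emit:
{"method": "send_rows", "body": {"increments": [[[-0.008, 0.006, 0, 0, 0, 0.3], [-0.008, 0.007, 0, 0, 0, 0.3]]]}}

```text
clock: 20.18
eef_pos: [0.4739, -0.0617, 0.0264]
tool_rot: [0.915, 0.403, -0.001, -0.0]
ft_force: [-3.7, -0.9, 6.5]
grip_width: 0.0109
```

```bash
python3 -c "
from h import *
go([.4742,-.0619,.0264],47.5)"
```

```text
t 20.18 pos [ 0.4739 -0.0617  0.0264] psi 47.56 tilt [-0.11 -0.02] w 0.0109
F [-3.67 -0.95  6.52] T [-0.139  0.865  0.342] j [-0.13  0.36 -0.34  0.87 -0.    2.18]
shift units [ 0.001  0.007 -0.001] turn az 0.006
```

Emit:
{"method": "send_rows", "body": {"increments": [[[-0.005, 0.005, 0, 0, 0, 0.2]]]}}

```text
clock: 20.3
eef_pos: [0.4739, -0.0621, 0.0264]
tool_rot: [0.922, 0.387, -0.001, -0.0]
ft_force: [-4.8, -0.9, 6.8]
grip_width: 0.0106
```

```bash
python3 -c "
from h import *
go([.4742,-.0622,.0264],45.5)"
```

```text
t 20.3 pos [ 0.4739 -0.0621  0.0264] psi 45.58 tilt [-0.11 -0.02] w 0.0106
F [-4.78 -0.89  6.77] T [-0.15   0.737  0.353] j [-0.13  0.36 -0.34  0.87 -0.    2.22]
shift units [ 0.002  0.006 -0.   ] turn az 0.008
```

The torque has risen from about 0.25 to 0.353 Nm, so about 10 N. Three more degrees should bring about 12 N.

Emit:
{"method": "send_rows", "body": {"increments": [[[-0.004, 0.004, 0, 0, 0, 0.15], [-0.004, 0.004, 0, 0, 0, 0.15]]]}}

```text
clock: 20.55
eef_pos: [0.4739, -0.0626, 0.0264]
tool_rot: [0.932, 0.363, -0.001, -0.0]
ft_force: [-4.8, -0.2, 6.7]
grip_width: 0.0104
```

```bash
python3 -c "
from h import *
go([.4742,-.0625,.0264],42.5)"
```

```text
t 20.55 pos [ 0.4739 -0.0626  0.0264] psi 42.61 tilt [-0.12 -0.01] w 0.0104
F [-4.78 -0.17  6.68] T [-0.044  0.801  0.332] j [-0.13  0.36 -0.34  0.87 -0.    2.27]
shift units [ 0.006  0.004 -0.001] turn az 0.011
```

Emit:
{"method": "send_rows", "body": {"increments": [[[0, 0, 0, 0, 0, 0], [0, 0, 0, 0, 0, 0], [0, 0, 0, 0, 0, 0], [0, 0, -0.3, 0, 0, 0], [0, 0, -0.8, 0, 0, 0], [0, 0, -0.8, 0, 0, 0], [0, 0, -0.3, 0, 0, 0], [0, 0, 0, 0, 0, 0]]], "grip": 0.45}}

```text
clock: 21.55
eef_pos: [0.4763, -0.0627, 0.1374]
tool_rot: [0.932, 0.363, 0.001, 0.001]
ft_force: [-0.5, 0.1, 0.1]
grip_width: 0.0471
```

```bash
python3 -c "
from h import *
go([.40,.15,.135],42.6)"
```

```text
t 21.55 pos [ 0.4763 -0.0627  0.1374] psi 42.6 tilt [ 0.19 -0.02] w 0.0471
F [-0.53  0.1   0.15] T [-0.011  0.019 -0.019] j [-0.13  0.24 -0.18  1.15  0.    2.27]
shift units [ 1.755 -4.165  0.04 ] turn az -0.0
```

Emit:
{"method": "send_rows", "body": {"increments": [[[0.3, -0.6, 0, 0, 0, 0], [0.3, -0.8, 0, 0, 0, 0], [0.3, -0.8, 0, 0, 0, 0], [0.3, -0.8, 0, 0, 0, 0], [0.3, -0.7, 0, 0, 0, 0], [0.25, -0.5, 0, 0, 0, 0], [0, 0, 0, 0, 0, 0]]]}}

```text
clock: 22.42
eef_pos: [0.3961, 0.1523, 0.1348]
tool_rot: [0.931, 0.365, -0.001, -0.0]
ft_force: [-0.1, -0.4, -0.3]
grip_width: 0.0469
```

Run:
```python
from h import *
from workcell import *
go([.40,.15,.135],42.6)
for n in("side","top"):
    c=camera(n);np.savez(f"{n}13.npz",**c);s=c
c2=ld("top",13);s=ld("side",13)
cv2.imwrite("pics/top13.png",cv2.resize(c2["color"][225:285,290:430,::-1],None,fx=5.7,fy=5.7,interpolation=cv2.INTER_CUBIC))
cv2.imwrite("pics/side13.png",cv2.resize(s["color"][190:270,300:380,::-1],None,fx=6,fy=6,interpolation=cv2.INTER_CUBIC))
```

```text
t 22.43 pos [0.3961 0.1523 0.1348] psi 42.8 tilt [-0.12 -0.05] w 0.0469
F [-0.05 -0.37 -0.35] T [ 0.013 -0.067  0.028] j [ 0.37  0.14 -0.31  1.12  0.    2.76]
shift units [ 0.027  0.086 -0.003] turn az 0.02
```

View pics/top13.png

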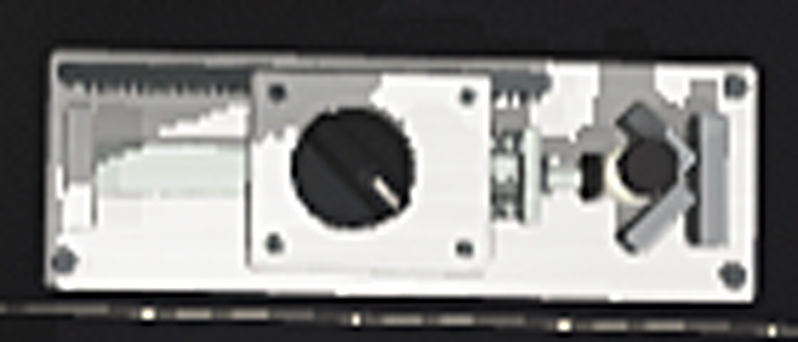

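View pics/side13.png

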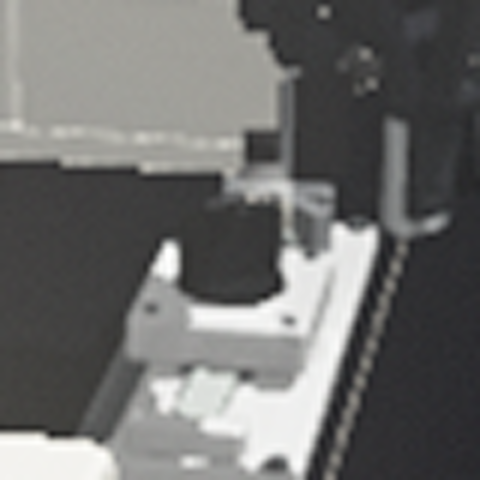

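The top view shows the vial upright in the V with the pad against it, and the knob's index at about 137°. I'll now check the spring's deflection, as pad/plate position relative to the carriage before and after.

Run:
```python
from h import *
np.set_printoptions(linewidth=220)
for i in(0,13):
    c=ld("top",i);g=c["color"].astype(float).mean(2)
    pr=g[252:260,366:412].mean(0); print(i,"mid rows",pr.round(0).astype(int))
    pr=g[240:246,345:400].mean(0); print(i,"upper",pr.round(0).astype(int))
    pr=g[247:251,355:400].mean(0); print(i,"plate up",pr.round(0).astype(int))
    pr=g[262:265,355:400].mean(0); print(i,"plate lo",pr.round(0).astype(int))
    pr=g[264:270,345:400].mean(0); print(i,"lower",pr.round(0).astype(int))
```

```text
0 mid rows [152 114 131 124 123 131 103  71 147 145  89  66 127 121 127 127 132 107  20  21  21  71 162 151 149 148 147 148 147 148 147 150 151 152 154 164 164 160 145 113  89  87  99 118 100  66]
0 upper [ 95  99 146 112 121 157 159 158 158 158 157 158 158 158 159 162 121 100 110 158 159 156  98 123 116 109 139 106 124 111 112 118 111 126 107 126 105 116 116 104 137 145 161 158 161 159 165 164 164 164 164 164 165 161
 145]
0 plate up [152 151 151 152 152 151 152 152 151 152 155 156  61 110  86  85 119  82  90 136 137 129 156 154 153 153 153 152 153 153 153 153 151 151 150 148 168 166 165 164 164 164 167 157 131]
0 plate lo [161 167 166 166 166 166 169 168 169 168 172 148 110 118 136  99 118 112  98 136 131 145 156 154 153 162 160 160 159 159 159 165 164 163 163 167 165 165 164 165 165 165 167 165 145]
0 lower [144 163 165 167 170 169 170 170 169 169 169 169 168 169 171 159 119 113 128 175 173 142 155 154 155 155 155 155 149 148 149 153 153 152 150 170 167 167 167 166 166 165 166 165 165 165 165 165 164 164 164 166 164 120
  82]
13 mid rows [238 238 238 238 238 238 238 239 242 236 13
[... 294 characters left out ...]
76 107 122 190 169 207 222 239 236 241 240 242 244 250 182 159 165 167 162
 146]
13 plate up [ 38  38  36  34  42  68 164 247 241 237 236 236 236 236 236 236 236 237 238 243 248 131 120 118 158  90 127 221 220 194 189 190 190 189 190 220 162 146 149 151 151 150 151 158 128]
13 plate lo [ 52  73 105 151 178 228 247 242 239 238 238 239 239 238 238 238 238 238 239 241 228 160 178 166 217 175 110 214 218 213 241 238 237 237 237 237 236 237 236 237 237 240 251 135 129]
13 lower [243 237 218 211 199 204 195 195 202 213 210 232 237 242 241 240 239 239 239 239 239 239 239 240 245 180 177 185 243 242 231 206 244 241 240 241 231 234 236 235 237 237 237 237 236 237 236 236 236 236 236 239 243 141
 100]
```

Run:
```python
from h import *
from workcell import *
c=ld("top",13);g=c["color"].max(2)
m=np.zeros_like(g);m[244:264,397:412]=(g[244:264,397:412]<75)
k,l,st,ce=cv2.connectedComponentsWithStats(m)
for i in range(1,k): print(st[i],ce[i].round(2),onz(c,*ce[i],.071).round(4))
cv2.imwrite("pics/top13v.png",cv2.resize(c["color"][238:272,380:425,::-1],None,fx=14,fy=14,interpolation=cv2.INTER_CUBIC))
for n in("top",):
    d=camera(n); cv2.imwrite("pics/top14.png",d["color"][:,:,::-1])
cv2.imwrite("pics/side14.png",camera("side")["color"][:,:,::-1])
go([.4,.15,.2])
```

```text
[398 244  11  16  94] [403.04 253.09] [ 0.4778 -0.1659  0.071 ]
[411 245   1   6   6] [411.  247.5] [ 0.4897 -0.1821  0.071 ]
[410 254   2   5   6] [410.83 255.83] [ 0.4727 -0.1819  0.071 ]
[401 261   3   3   3] [402. 262.] [ 0.4596 -0.1641  0.071 ]
[411 261   1   3   3] [411. 262.] [ 0.4601 -0.1824  0.071 ]
t 22.62 pos [0.3973 0.1504 0.1355] psi 42.53 tilt [-0.05 -0.04] w 0.0467
F [-0.77 -0.13  0.82] T [ 0.011 -0.004 -0.069] j [ 0.36  0.14 -0.31  1.12 -0.    2.76]
shift units [ 0.032  0.043 -1.289] turn az None
```

View pics/top13v.png

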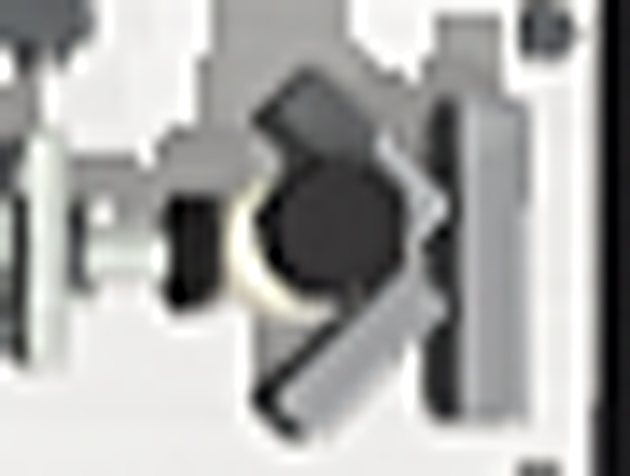

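View pics/top14.png

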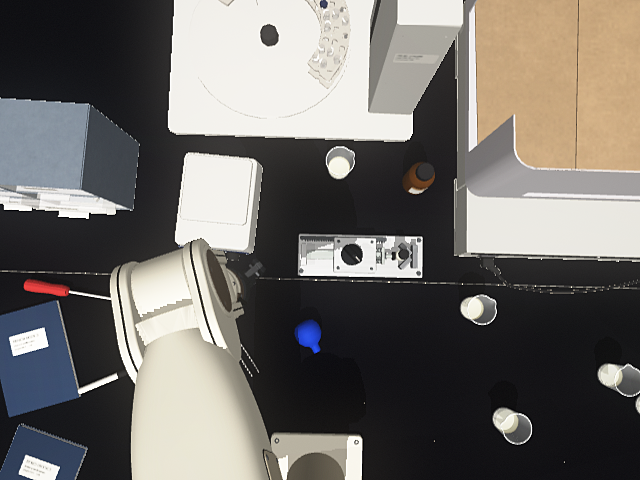

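View pics/side14.png

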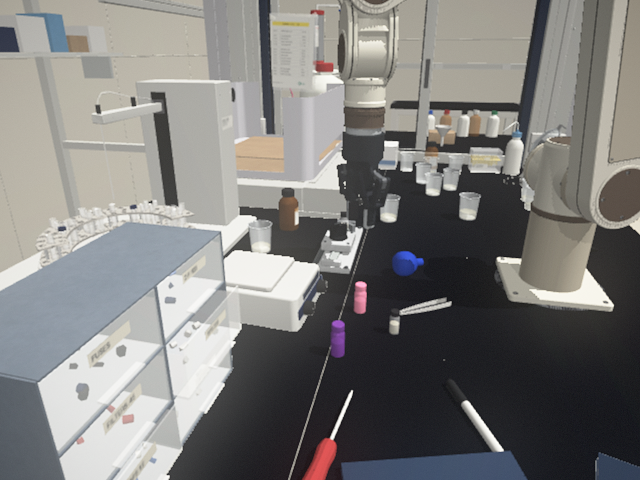

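The spring has yielded about 2.3 mm (pad moved 17.0 mm, carriage 19.4 mm), which is about 12 N and agrees with the torque. The cap's centre lands 2–3 mm short of my earlier seat estimate. I'll move the arm out of the side view and check the vial's tilt and seating.

Emit:
{"method": "send_rows", "body": {"increments": [[[0.3, -0.5, -0.5, 0, 0, 0], [0, -0.8, -0.6, 0, 0, 0], [-0.3, -0.8, -0.6, 0, 0, 0], [-0.5, -0.5, -0.3, 0, 0, 0], [0, 0, 0, 0, 0, 0]]]}}

```text
clock: 23.25
eef_pos: [0.2905, 0.2299, 0.2374]
tool_rot: [0.932, 0.364, 0.001, -0.0]
ft_force: [1.0, 0.9, -0.1]
grip_width: 0.0469
```

Run:
```python
from h import *
from workcell import *
go([.4,.15,.2])
for n in("side","top"): np.savez(f"{n}15.npz",**camera(n))
s,t=ld("side",15),ld("top",15)
cv2.imwrite("pics/side15.png",cv2.resize(s["color"][195:255,315:375,::-1],None,fx=10,fy=10,interpolation=cv2.INTER_CUBIC))
for X in([.4754,-.1703,.071],[.4754,-.168,.071],[.4754,-.1703,.012]): print(X,proj(s,X).round(1),proj(t,X).round(1))
```

```text
t 23.25 pos [0.2905 0.2299 0.2374] psi 42.65 tilt [0.12 0.09] w 0.0469
F [ 0.98  0.89 -0.15] T [-0.012 -0.011 -0.026] j [ 0.67 -0.03 -0.22  1.38 -0.    3.07]
shift units [0.525 2.659 0.749] turn az None
[0.4754, -0.1703, 0.071] [343.9 210.8] [405.2 254.3]
[0.4754, -0.168, 0.071] [343.7 211.1] [404.  254.3]
[0.4754, -0.1703, 0.012] [343.3 231.4] [400.  255.9]
```

View pics/side15.png

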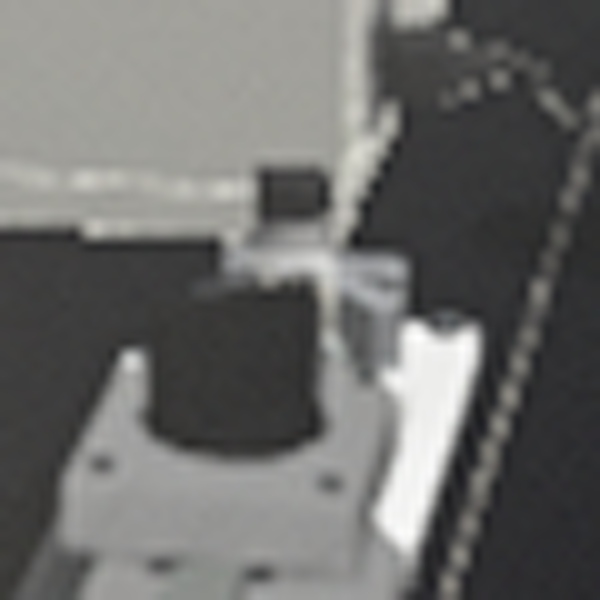

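Run:
```python
from h import *
v,u=np.mgrid[:480,:640]
def cl(c):
    K=c["intrinsics"];z=c["z_map"];return np.stack([(u-K[0,2])/K[0,0]*z,(v-K[1,2])/K[1,1]*z,z],-1)@c["pose"][:3,:3].T+c["pose"][:3,3]
def cap(c,xy,lo,hi):
    p=cl(c);m=(np.hypot(p[...,0]-xy[0],p[...,1]-xy[1])<.0115)&(p[...,2]>lo)&(p[...,2]<hi)
    q=p[m];A=np.c_[q[:,:2]-q[:,:2].mean(0),np.ones(len(q))];s=np.linalg.lstsq(A,q[:,2],rcond=None)[0];mid=(q.min(0)+q.max(0))/2
    print(len(q),"mid",mid.round(4),"mean",q.mean(0).round(4),"slope deg",np.degrees(s[:2]).round(1),"z",s[2].round(4))
cap(ld("top",0),(.3802,.2675),.05,.07)
for i in(13,15): cap(ld("top",i),(.4755,-.168),.06,.085)
t=ld("top",15)
for yc in(-.1703,-.168):
  for z,r in((.012,.0115),(.036,.0115),(.056,.0115),(.071,.010)):
    print(yc,z,"left",proj(t,[.4754,yc+r,z]).round(1),"right",proj(t,[.4754,yc-r,z]).round(1))
g=t["color"].mean(2)
for r in range(249,260): print(r,g[r,390:414].astype(int))
```

```text
94 mid [0.3798 0.2674 0.0575] mean [0.3797 0.2667 0.0579] slope deg [1.2 1.5] z 0.0579
93 mid [ 0.476  -0.1666  0.0679] mean [ 0.4755 -0.1666  0.07  ] slope deg [ 3.7 -7.5] z 0.07
93 mid [ 0.476  -0.167   0.0673] mean [ 0.4755 -0.1666  0.0698] slope deg [-0.1 -6.1] z 0.0698
-0.1703 0.012 left [394.7 255.7] right [405.3 256. ]
-0.1703 0.036 left [396.6 255.1] right [407.5 255.4]
-0.1703 0.056 left [398.3 254.6] right [409.3 254.9]
-0.1703 0.071 left [400.3 254.2] right [410.  254.5]
-0.168 0.012 left [393.7 255.7] right [404.3 256. ]
-0.168 0.036 left [395.5 255.1] right [406.4 255.4]
-0.168 0.056 left [397.1 254.6] right [408.2 254.9]
-0.168 0.071 left [399.1 254.2] right [408.9 254.4]
249 [239 143 149 152 153 152 150 151 171 182  82  62  38  60  60  73  76 152
 191 141  78  39  65 182]
250 [147 152 156 157 158 156 150 145 176 159  63  35  47  55  54  50  37  77
 150 190 111  27  63 172]
251 [153 156 128 131 130 132 142 155 199  89  30  56  56  55  56  55  53  41
  75 174 181  97  60 172]
252 [152 142  19  28  27  68 148 218 156  10  49  55  57  56  56  56  55  49
  40 162 169 196  53 172]
253 [161  94   9  25  23  65 180 250  44  26  55  57  56  56  56  55  55  52
  46 138 187 164  50 172]
254 [181 129  24  32  28  55 207 252  84  24  57  57  56  56  56  55  56  53
  51 156 171  23  68 175]
255 [218 232  48  33  33  61 220 252 131  17  52  57  55  56  56  56  55  51
  51 174  65  39  72 174]
256 [243 255  54  35  35  65 212 250 202   1  42  56  56  57  56  55  55  48
  45 169  95  38  73 174]
257 [221 219  36  34  33  60 186 244 255 114  16  44  52  54  54  54  49  44
 100 168 101  35  72 176]
258 [229 132   0  28  26  80 181 211 243 233 119  41  32  42  46  70  38 102
 165 164 139  64  68 174]
259 [248 185  13  32  74 153 206 195 204 235 222 146 124 113  65  83 105 170
 165 165 178 148  63 177]
```

Run:
```python
from h import *
t=ld("top",15);F=17;u0,v0=384,240
a=t["color"][240:272,384:422,::-1].astype(float);a=((a/255)**.7*255).astype(np.uint8)
im=cv2.resize(a,None,fx=F,fy=F,interpolation=cv2.INTER_CUBIC);o=im.copy()
def P(X): p=proj(t,X);return ((p-[u0,v0]+.5)*F-.5)
def circ(xc,yc,z,r,col):
    pts=np.array([P([xc+r*np.cos(k),yc+r*np.sin(k),z]) for k in np.linspace(0,6.28,60)]).astype(np.int32);cv2.polylines(o,[pts],True,col,1)
for yc,col in((-.1703,(0,0,255)),(-.167,(0,255,0))):
    circ(.4756,yc,.071,.010,col);circ(.4756,yc,.052,.0115,col);circ(.4756,yc,.012,.0115,col)
cv2.imwrite("pics/ov.png",np.vstack([im[:,:],o])[:, :] if False else o); cv2.imwrite("pics/ovraw.png",im)
```

```text
(no output)
```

View pics/ov.png

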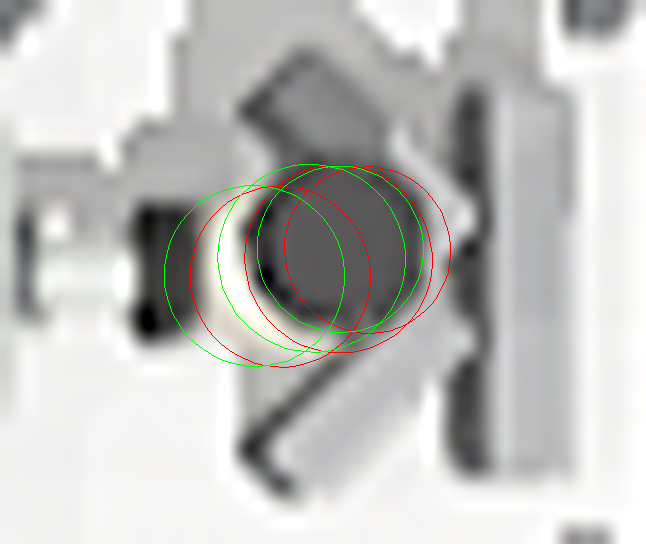

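View pics/ovraw.png

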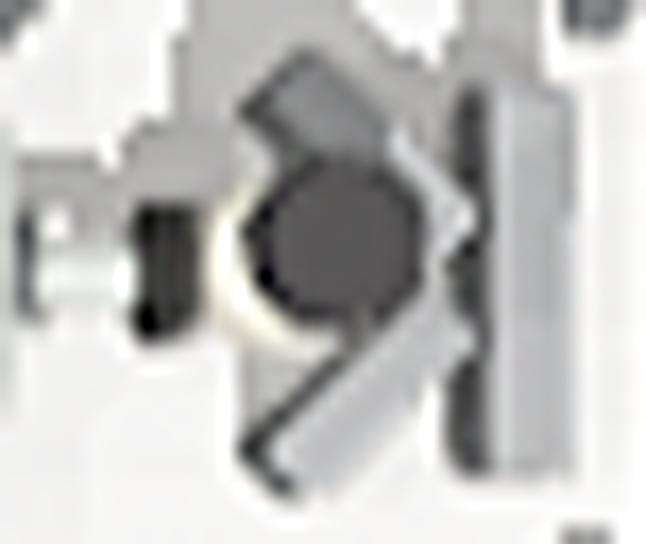

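The cap and the V evidence disagree by about 3 mm, so I'll check the body's colour boundary near the base. The creamy filling can be told from the plate by blue/red ratio.

Run:
```python
from h import *
t=ld("top",15);np.set_printoptions(linewidth=200)
c=t["color"].astype(float)
print("cols",np.arange(391,410))
for r in range(247,266): print(r,"R",c[r,391:408,0].astype(int),"R-B",(c[r,391:408,0]-c[r,391:408,2]).astype(int))
t0=ld("top",0)["color"].astype(float)
print("table vial");print("cols",np.arange(190,204))
for r in range(289,303): print(r,"R",t0[r,190:204,0].astype(int),"R-B",(t0[r,190:204,0]-t0[r,190:204,2]).astype(int))
```

```text
cols [391 392 393 394 395 396 397 398 399 400 401 402 403 404 405 406 407 408 409]
247 R [223 129 138 144 146 150 151 119  58  52  91 109 107 104  99  95 165] R-B [ 5  1  2  2  2  2  1  2  0  0 -1 -1 -2 -2 -2 -2 -1]
248 R [133 144 148 150 151 150 154 179 123  62  65  87  98  93  98 101 201] R-B [ 3  2  3  2  3  3  3  2  0 -1  0 -2  0 -1 -2 -1 -4]
249 R [145 151 153 154 154 152 153 172 183  83  62  38  61  59  73  76 151] R-B [ 4  3  2  1  3  3  3  1  2  0  1  0  1 -1  0 -1 -2]
250 R [153 158 159 159 158 151 147 179 161  65  36  48  56  55  51  38  78] R-B [3 3 3 2 2 1 4 9 6 2 1 1 1 1 0 1 1]
251 R [158 129 133 131 133 146 161 206  92  31  57  57  57  57  57  54  41] R-B [ 3  1  3  2  1  7 15 20 10 -1  1  1  3  1  1  1 -1]
252 R [144  20  29  28  70 156 226 162   9  50  57  59  57  57  57  56  50] R-B [ 3  1  2  1  4 18 23 18 -4  1  1  2  1  1  1  1  0]
253 R [ 96   9  26  23  69 189 255  45  26  56  58  57  57  58  56  57  52] R-B [ 2  1  1  0  8 22 13  3 -1  0  1  1  1  2  0  2  0]
254 R [130  25  33  30  57 215 255  88  25  59  58  57  57  57  56  57  55] R-B [ 4  1  2  2  5 22  9 1
[... 2392 characters left out ...]
 21  27] R-B [-1 -1 -1 -1  2 16 23 22 23 16 11 -1 -2  1]
297 R [ 54  54  52  38  23 224 227 189 133 123  84  16  24  26] R-B [ 0 -1 -1 -1  3 23 24 24 19 15  5 -1  1  1]
298 R [ 54  52  47  25 120 255 214 162 132  90  37  21  26  27] R-B [-1 -1 -2  0 17 22 26 21 15  7 -3  0  1  0]
299 R [ 54  45  66  90 209 219 156 123  93  38  18  23  25  27] R-B [ 0 -2  3  9 22 22 20 14  9 -1  0  0  0  1]
300 R [ 42  51  94 130 156 108  60  35  11  22  22  24  28  26] R-B [ 0  1  7 12 15 12  2 -3 -2 -1 -2 -2  0 -1]
301 R [21 61 54 23  7  8 14 20 23 23 25 24 26 25] R-B [-1  0  1 -3 -1 -4 -1 -2  0 -1 -1 -1 -1  0]
302 R [23 19 20 19 21 23 25 23 23 24 25 26 27 25] R-B [ 0 -1 -1 -1 -1 -1  0 -1 -1 -2 -1  0  0 -1]
```

Run:
```python
from h import *
from workcell import *
v,u=np.mgrid[:480,:640]
N=16;Z=[]
for i in range(N):
    c=camera("top");Z.append(c["z_map"])
Z=np.array(Z);print("std frame-frame on cap",Z[:,251:257,400:407].std(0).mean())
z=Z.mean(0);K=c["intrinsics"]
p=np.stack([(u-K[0,2])/K[0,0]*z,(v-K[1,2])/K[1,1]*z,z],-1)@c["pose"][:3,:3].T+c["pose"][:3,3]
def fit(uc,vc,r):
    m=np.hypot(u-uc,v-vc)<r;q=p[m];q=q[abs(q[:,2]-np.median(q[:,2]))<.008]
    s=np.linalg.lstsq(np.c_[q[:,:2]-q[:,:2].mean(0),np.ones(len(q))],q[:,2],rcond=None)[0]
    print((uc,vc,r),len(q),"slope deg",np.degrees(s[:2]).round(2),"z",s[2].round(4))
for r in(3,3.7,4.2): fit(403.4,253.9,r)
for r in(3,3.7): fit(224.8,293.7,r)
fit(372,242,4);fit(383,272,3) 
cv2.imwrite("pics/t16.png",cv2.resize(c["color"][270:340,140:260,::-1],None,fx=5,fy=5))
```

```text
std frame-frame on cap 0.02417011
(403.4, 253.9, 3) 25 slope deg [-0.73 -2.02] z 0.0707
(403.4, 253.9, 3.7) 39 slope deg [0.03 0.03] z 0.0707
(403.4, 253.9, 4.2) 53 slope deg [ 0.17 -0.18] z 0.0707
(224.8, 293.7, 3) 25 slope deg [-0.73 -0.42] z 0.0584
(224.8, 293.7, 3.7) 37 slope deg [-0.72  1.16] z 0.0584
(372, 242, 4) 43 slope deg [0.12 2.35] z 0.0388
(383, 272, 3) 22 slope deg [0.16 0.32] z 0.0115
```

With 16 frames averaged, the cap top is level to within about 1–2° at z=0.0707, which matches 12+59 mm. So the vial stands flat and upright. Pad deflection and torque both point to about 10–12 N, and the arm is clear. I'm handing in.

```bash
python3 -c "
from workcell import *
print(job_done()); print(get_obs()['clock'])"
```

```text
the job is handed in; nothing more can be done
None
the job is handed in; nothing more can be done
```

The vial is standing upright in the V, let go of, and clamped by the pad at about 12 N. I handed the job in at about 24 s, with the arm clear of everything. `job_done()` gives no verdict, so the outcome below rests on my own checks.

**What I did:** I picked the larger black-capped vial, left the pink, purple and smaller ones alone, and stood it in the V. I then turned the knob about 111° clockwise in one grip, from roughly 27° to 138°.

**Clamp force:**
- **Spring:** it yielded about 2.3 mm (pad moved 17.0 mm, carriage 19.4 mm), which means about 12 N.
- **Turning torque:** it rose from about 0.25 Nm to 0.33–0.35 Nm, which means about 8–10 N. The last reading, 0.332, was lower than the one before it, 0.353, so this check is noisy.
- **Peak:** nothing suggested it came near 20 N.

**Vial and beakers:** the cap top is level to within 1–2° and 70.7 mm above the worktop, as expected for a vial flat on the plate. The beakers look undisturbed in the last pictures.

**Checks that disagreed:**
- **Fingertip height:** the fingertips sat about 28 mm above the reported TCP, where the text puts them 8 mm below it. I went by the pictures and by touch instead.
- **Seat position:** my camera estimate of the seat differs by about 3 mm from where the cap is seen, and by about 1 mm from where the base is seen. I took this as calibration error, because the spring is compressed and the vial stands level.

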